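# Refit the junction-box cover kept in the board rack

### The job

Put the cover back on the open junction box on the kitchen counter. It is the plate with the grip bar, standing in a slot of the wooden rack: draw it straight up out of the slot by its top edge, lay it flat on the bare counter with the bar up and let go, then take it again by the bar and seat it over the box's two pins until it lies flush on the rim. Leave the plain board in the rack and the mug, jar and screwdriver where they are.

Things in the scene. Friction and masses are not known exactly. Their poses are not given: they have to be found in the camera images.
- cover: Loose white plastic plate, 160 (y) x 110 (z) x 6 (x) mm, 0.13-0.23 kg. Origin: middle of its lower 160 mm edge as it stands, mid thickness. z: up the plate to its top edge (z = 110); y: along it; x: out of its outer face, which bears the grip bar. Starts in either rack slot, lower edge on the slot floor, leaning up to 4 degrees, x along the rack's +x. Seated, x is up; either way round fits.
- cover_grip (a point): Centre of the grip bar, fixed at (17, 0, 55) mm in the cover's frame, axes as the cover. The bar is a white block centred on the outer face: 70 mm long (y), 14 mm thick (z), standing 28 mm off the face (x = 3 to 31 mm).
- cover_back (a point): Centre of the cover's flat inner face, at (-3, 0, 55) mm in the cover's frame, same axes: it comes to housing_seat when the cover is home. The cover's two round through holes, 13 mm diameter, lie 65 mm to either side of it along y.
- rack: Fixed wooden rack, 150 (x) x 190 (y) mm, 54 mm high. Origin: centre of its underside, z up, x away from the robot within 0.35 rad. Two slots along y at x = -38 and +38 mm: 9 mm wide, 170 mm long, ends closed, floor 14 mm and rail tops 54 mm above the counter. It stands left or right, the box on the other side; between them, 0.45 to 0.65 m ahead of the robot, the counter is free.
- board: Loose plain white board in the rack's other slot, 160 mm (y) x 130 mm (z) x 6 mm (x), no bar and no holes; origin: middle of its lower edge, z up. Stays there.
- housing: Fixed junction box, open on top: walls 110 (x) x 160 (y) mm, rim 55 mm above the counter, foot plate 134 x 184 x 6 mm. Origin: centre of its underside, z up; x points away from the robot within 0.35 rad. Two steel pins, 10 mm diameter, at x = 0, y = +-65 mm rise 16 mm above the rim: straight for 8 mm, then tapering to 6 mm diameter.
- housing_seat (a point): Middle between the two pins at the level of the rim (55 mm above the counter), axes as the box.
- mug: White mug, 80 mm wide, 92 mm tall, on the far part of the counter; origin under its centre. Leave alone.
- jar: Glass jar with a steel lid, 76 mm wide, 130 mm tall, on the far part of the counter; origin under its centre. Leave alone.
- driver: Screwdriver with a black handle, 190 mm long, lying about across the far part of the counter. Leave alone.
Mind the look-alikes: they are no part of the job. Leave any blue look-alike of the cover alone.

How it is judged:
By the outcome, as a careful person would: the job done as asked, in the order asked, and still so for the second after the job is handed in, with the robot touching nothing.
It also fails if it takes over 64 s, if anything falls off the work surface, if the arm or the gripper's body presses on something with over 40 N, if the wrist force passes 120 N, or if a joint passes its speed limit or range.

### The arm

A 6-joint arm with a two-finger parallel gripper is mounted at the origin on the work surface. World frame = base frame: x ahead of the robot, y to its left, z up, the work surface at z = 0. Lengths are in m, angles in rad, forces in N, time in s.
With the tool pointing down it reaches from about 0.375 to 0.9 m from the base axis. Payload 3.1 kg.
Tool frame: the origin (TCP) lies midway between the tips of the shut fingers; the grasp point (between the pads) lies 19 mm behind it (manip.pinch_z is the distance from the TCP to the grasp point, in m); z points along the fingers, y is the line along which they close (so a half turn about z gives the same grasp; the last joint's range is limited). The gripper opens to 85 mm and grips with 20 to 120 N. Pads are 22 mm wide; open, the fingers measure 114 mm over their backs; the gripper's body (76 mm by 85 mm) begins 54 mm behind the grasp point. The pads swing forward as they close: fully open they stand 13 mm farther back than shut.
Start: joints at [-1.339, 0.527, 1.433, -0, 1.181, -0.178], TCP at [0.25, -0.573, 0.2] pointing down, gripper open.
Joint ranges: [-3.08, 3.08], [-0.75, 2.2], [0.22, 2.44], [-1.43, 4.57], [0, 2.65], [-2.85, 2.85]. Speed limits (rad/s): [2.79, 2.79, 3.14, 3.14, 3.14, 3.14].

### API

Orientations are given as a unit quaternion [x, y, z, w].
In Python, from station import manip, viewer, ticket gives the robot as it stands.
- The arm moves only by the shell command python3 -m creep 'ROWS' [FORCE]. ROWS is JSON, a list of rows, each an object with "slide": the shift along the tool's x, y, z in cm, a list of three; "angular": the turn, a rotation vector about the tool's x, y, z in rad, a list of three; "claw": the opening, from -1 (shut) to 1 (fully open). A call has 1 to 10 rows; each row shifts and turns the commanded pose from where the row before left it, along the tool's axes as they then stand; what a row does not reach is not made up. A row lasts 1/12 s, in which the tool goes at most 41.7 mm and 7.16 degrees, less where a joint would pass 70% of its speed; a pose out of reach is approached as far as the arm can. A call with a gripper value outside its range is refused whole. The fingers move at their own pace and stop on an object; FORCE is the grip in N (left out, the last holds). Time passes only in rows, so rows that do not move let the fingers close. It gives the time, the measured TCP pose, the force, the opening and the grip force at its end, in the units of the state.
- manip.sense(): the state, without advancing time (a new reading comes with each control period).
- viewer.snapshot(name): name is "scene" or "side" or "wrist"; returns the picture (420x560x3 uint8, blue, green, red); there is no depth.
- viewer.calibration(name): a dict with "fov_y" (degrees; the focal length in pixels is half the picture's height over the tangent of half this angle, whatever the lens; pixels are square), "cx", "cy" (the principal point, pixels), "k1" (the pictures are not rectified: a ray, as slopes to the right and down, at radius r is drawn at 1 + k1 r^2 times it, then the intrinsics apply), "T" (4x4, takes a point from camera to world coordinates); the wrist camera has in their place "tool_from_camera" (4x4, takes a point from camera to tool coordinates, whose origin is the TCP and whose axes are the flange's). Camera axes: x right, y up, looking along -z (the intrinsics and any distortion apply to the point x, -y, -z); pixel columns grow to the right and rows downward; lengths in m; the calibration is good to about 2 mm. A picture is of the moment at which its call begins: read the wrist's pose just before it. calibration takes no time and is no camera call.
- ticket.sign_off(): hands the job in; it is judged then, once.
The state is a dict: "t": time; "q": joint angles; "qd": joint speeds; "tau": joint torques, N m; "tcp_pos": TCP position; "tool_rot": TCP orientation; "force": force on the tool from outside, world axes, zero at the start; "ft_torque": the same for the moment, N m; "finger_gap": opening from 0.0 (shut) to 1.0 (fully open); "gripper_force": force on a finger pad.
Only numpy, scipy, OpenCV 4.12 (cv2) and the standard library are available. Lean on these libraries where they do the work, as an engineer would, in place of code of your own. Each camera call takes 0.05 s, during which the arm holds its last target. There are 200 camera calls.

## Working session

There is one attempt and no reset: what is moved stays moved. The work goes in short steps, Python scripts to look and compute and a shell command to move; the robot and the scene stay as the last step left them, time stands still between calls to the robot, and variables do not carry over. Pictures are saved under pics/ and viewed, at most 10 in all, crops included, and the job is handed in when it is done.

```bash
ls; mkdir -p pics; python3 - <<'E'
from station import manip, viewer
import cv2,numpy as np
for n in ("scene","side"):
    cv2.imwrite(f"pics/{n}0.png",viewer.snapshot(n))
    c=viewer.calibration(n); print(n,{k:(np.round(v,4).tolist()) for k,v in c.items()})
c=viewer.calibration("wrist");print({k:(np.round(v,4).tolist()) for k,v in c.items()})
s=manip.sense();print(s, manip.pinch_z)
E
```

```text
pics
scene {'fov_y': 56.0831, 'cx': 277.5245, 'cy': 216.4911, 'k1': -0.0, 'T': [[-0.7226, -0.4563, 0.5193, 1.1689], [0.691, -0.4991, 0.5229, 0.5168], [0.0206, 0.7366, 0.676, 0.7304], [0.0, 0.0, 0.0, 1.0]]}
side {'fov_y': 51.1467, 'cx': 276.1006, 'cy': 207.0811, 'k1': 0.0129, 'T': [[-0.8932, 0.2854, -0.3474, 0.2697], [-0.4495, -0.5473, 0.706, 0.7997], [0.0114, 0.7868, 0.6172, 0.7721], [0.0, 0.0, 0.0, 1.0]]}
{'fov_y': 58.9602, 'cx': 282.5767, 'cy': 201.8989, 'k1': -0.0483, 'tool_from_camera': [[-0.001, 0.9463, 0.3232, 0.0838], [1.0, 0.0009, 0.0003, 0.0006], [0.0, 0.3232, -0.9463, -0.1741], [0.0, 0.0, 0.0, 1.0]]}
{'t': 0.1, 'q': array([-1.33850895e+00,  5.28374203e-01,  1.43379516e+00, -1.51703977e-05,
        1.18139147e+00, -1.78532315e-01]), 'qd': array([-0.00131181, -0.00245713, -0.00319653, -0.000165  , -0.00017879,
       -0.00107824]), 'tau': array([ 5.16048772e-05, -4.43302846e+01, -1.78586698e+01, -1.41409664e-04,
        3.94032351e-03, -1.64496180e-05]), 'tcp_pos': array([ 0.24943811, -0.57228961,  0.19932424]), 'tool_rot': array([ 9.78976408e-01,  2.03971133e-01, -3.34585708e-05, -9.83541717e-04]), 'force': array([ 0.60162889, -0.68870022, -0.69795614]), 'ft_torque': array([ 0.02260893, -0.01365272,  0.02368997]), 'gripper_force': 0.0, 'finger_gap': 0.9964182247653087} 0.0187
```

View pics/scene0.png

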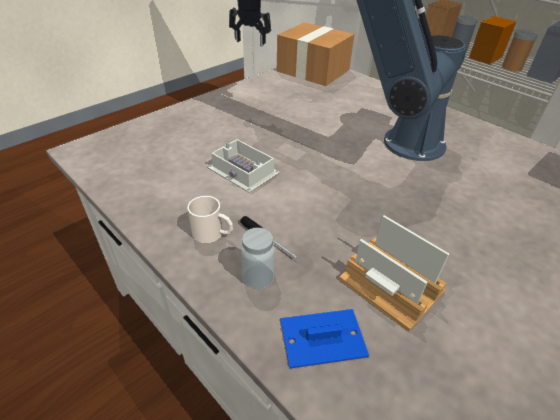

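View pics/side0.png

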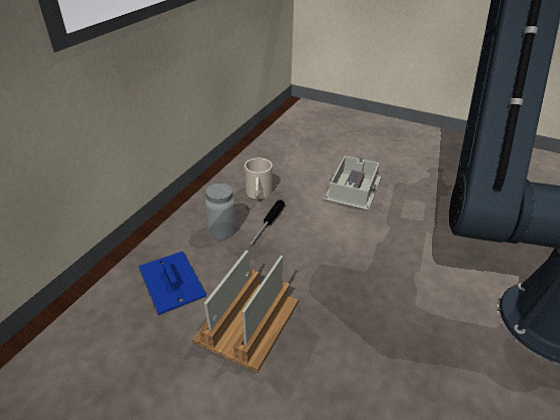

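The candidates in the scene view are:
- White plate with bar and holes at (388,270), in the rack's far slot.
- Plain taller board at (410,248), in the near slot.
- Blue plate at (324,337), lying flat.

The cover is the white plate with the bar, because the board has no bar and the blue one is the look-alike. The rack is on the robot's left and the box at (243,163) on its right. I'll confirm with an enlarged crop.

```bash
python3 - <<'E'
import cv2,numpy as np
a=cv2.imread("pics/scene0.png");b=cv2.imread("pics/side0.png")
def crop(im,x,y,w,h,s):
    o=cv2.resize(im[y:y+h,x:x+w],None,fx=s,fy=s,interpolation=cv2.INTER_CUBIC)
    for i in range(0,w,20):
        cv2.putText(o,str(x+i),(i*s,9),0,.33,(0,0,255),1); cv2.line(o,(i*s,10),(i*s,16),(0,0,255),1)
    for i in range(0,h,20):
        cv2.putText(o,str(y+i),(0,i*s+4),0,.33,(0,0,255),1)
    return o
L=crop(a,335,212,114,120,3.5 and 3);R=crop(b,190,245,114,128,3)
def pad(o,h,w):
    p=np.zeros((h,w,3),np.uint8);p[:o.shape[0],:o.shape[1]]=o;return p
cv2.imwrite("pics/rack.png",np.hstack([pad(crop(a,338,215,110,110,3),400,400)[:, :335],pad(crop(b,190,248,112,122,3),400,340)]))
cv2.imwrite("pics/box.png",np.hstack([pad(crop(a,202,135,82,60,4),300,335),pad(crop(b,318,148,72,64,5),330,370)[:300]]))
E
```

```text
(no output)
```

View pics/rack.png

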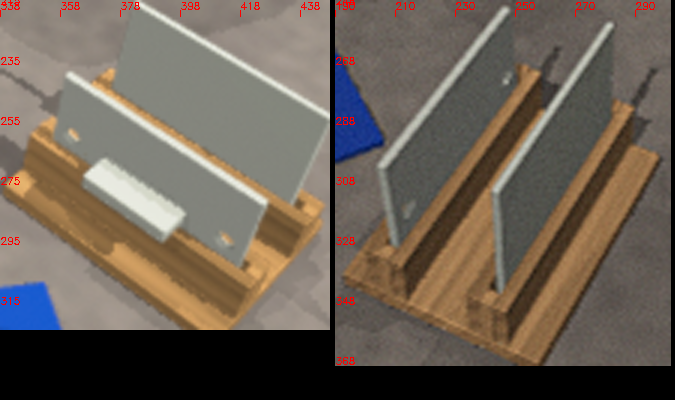

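View pics/box.png

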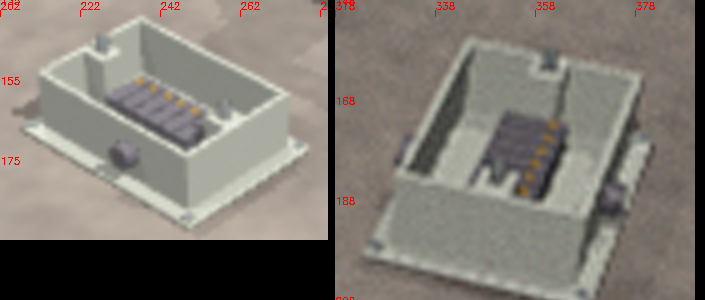

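The crop confirms it: the front plate, with bar and holes, is the cover, and its top corners are at about (360,239) and (426,283) in the scene view. The plain board is behind it. I'll fit the poses now.

```bash
cat > h.py <<'E'
import numpy as np, cv2
from scipy.optimize import least_squares
from scipy.spatial.transform import Rotation as R
from station import manip, viewer
def camT(n, s=None):
    c=viewer.calibration(n)
    if n!="wrist": return c,np.array(c["T"])
    s=s or manip.sense(); W=np.eye(4);W[:3,:3]=R.from_quat(s["tool_rot"]).as_matrix();W[:3,3]=s["tcp_pos"]
    return c,W@np.array(c["tool_from_camera"])
def proj(cT,P):
    c,T=cT; p=(np.atleast_2d(P)-T[:3,3])@T[:3,:3]
    u=np.c_[p[:,0],-p[:,1]]/-p[:,2:]; u=u*(1+c["k1"]*(u**2).sum(1))[:,None]
    return u*(210/np.tan(np.radians(c["fov_y"]/2)))+[c["cx"],c["cy"]]
def solve(f,x0,obs):  # obs: list of (cam, model points, pixels); f(x,pts)->world
    r=least_squares(lambda x:np.concatenate([(proj(c,f(x,np.array(m,float)))-u).ravel() for c,m,u in obs]),x0,x_scale=.01,loss="soft_l1")
    return r.x,np.round(r.fun.reshape(-1,2),1).tolist()
def flat(z):  # planar pose x,y,yaw
    return lambda x,p:(R.from_euler('z',x[2]).apply(p)+[x[0],x[1],z])
def cover(x,p): # x,y,z of origin,yaw,lean (about y),roll about x
    return R.from_euler('ZYX',x[3:6]).apply(p)+x[:3]
E
python3 - <<'E'
from h import *
S=camT("scene");D=camT("side")
a,b=.055,.08
rim=[[a,-b,.055],[-a,-b,.055],[-a,b,.055],[a,b,.055],[0,-.065,.071],[0,.065,.071]]
x,r=solve(flat(0),[.5,-.25,0],[(S,rim,[[212,153],[237,139],[274.5,159.3],[249,173.8],[227.5,144],[258.2,160]]),
 (D,rim,[[345,155.6],[379.4,163],[368,191],[330,183.6],[361,158],[350.6,180]])])
print("box",x,r)
cov=[[0,.08,.11],[0,-.08,.11]]
x,r=solve(lambda x,p:cover([x[0],x[1],.014,x[2],x[3],0],p),[.55,.25,0,0],[(S,cov,[[426.3,282.7],[360.3,239.3]]),(D,cov,[[205,303],[247.3,250.7]])])
print("cover",x,r); print(cover([x[0],x[1],.014,x[2],x[3],0],np.array(cov)))
# rack base corners
rk=[[-.075,.095,0],[.075,.095,.0]]
E
```

```text
box [ 0.53913974 -0.27441942  0.08636095] [[-0.6, -0.0], [0.3, 0.0], [-0.0, -1.0], [-0.1, 0.5], [0.1, -0.8], [0.1, -0.4], [-0.7, 0.4], [0.0, 0.4], [-0.0, 1.0], [-0.2, -0.4], [0.2, -0.4], [0.0, 0.1]]
cover [ 6.21333130e-01  2.99986013e-01  9.73601918e-04 -8.59096515e-07] [[-0.1, -0.1], [-0.1, -0.2], [-0.2, 0.6], [0.1, -0.2]]
[[0.62125515 0.37998598 0.124     ]
 [0.62141092 0.21998605 0.124     ]]
```

```bash
python3 -m creep '[{"slide":[0,0,0],"angular":[0,0,-0.116],"claw":1},{"slide":[0,0,0],"angular":[0,0,-0.116],"claw":1},{"slide":[0,0,0],"angular":[0,0,-0.116],"claw":1},{"slide":[0,0,0],"angular":[0,0,-0.116],"claw":1},{"slide":[0,0,0],"angular":[0,0,-0.116],"claw":1},{"slide":[0,0,0],"angular":[0,0,-0.116],"claw":1},{"slide":[0,0,0],"angular":[0,0,-0.116],"claw":1},{"slide":[0,0,0],"angular":[0,0,-0.116],"claw":1},{"slide":[0,0,0],"angular":[0,0,-0.116],"claw":1},{"slide":[0,0,0],"angular":[0,0,-0.116],"claw":1}]'
cat >> h.py <<'E'
def st():
    s=manip.sense()
    open("log.txt","a").write(repr([list(map(float,s[k])) for k in("q","tcp_pos","tool_rot")])+"\n")
    M=R.from_quat(s["tool_rot"]).as_matrix()
    print("t",round(s["t"],2),"p",s["tcp_pos"].round(4),"q",s["q"].round(2),"\nx",M[:,0].round(3),"y",M[:,1].round(3),"z",M[:,2].round(3),"F",s["force"].round(1),"gap",round(s["finger_gap"],3),"gf",round(s["gripper_force"],1))
    return s
E
echo 'from h import *;st()'>st.py; python3 st.py
python3 -m creep '[{"slide":[3.5,1.5,-0.1],"angular":[0,0,0],"claw":0.2},{"slide":[3.5,1.5,-0.1],"angular":[0,0,0],"claw":0.2},{"slide":[3.5,1.5,-0.1],"angular":[0,0,0],"claw":0.2},{"slide":[3.5,1.5,-0.1],"angular":[0,0,0],"claw":0.2},{"slide":[3.5,1.5,-0.1],"angular":[0,0,0],"claw":0.2},{"slide":[3.5,1.5,-0.1],"angular":[0,0,0],"claw":0.2},{"slide":[3.5,1.5,-0.1],"angular":[0,0,0],"claw":0.2},{"slide":[3.5,1.5,-0.1],"angular":[0,0,0],"claw":0.2},{"slide":[3.5,1.5,-0.1],"angular":[0,0,0],"claw":0.2},{"slide":[3.5,1.5,-0.1],"angular":[0,0,0],"claw":0.2}]'; python3 st.py
```

```text
t: 0.93
tcp_pos: [0.2495, -0.5725, 0.1996]
tool_rot: [0.705, 0.709, 0.0, -0.001]
force: [0.0, -0.2, -0.5]
finger_gap: 0.996
gripper_force: 0.0
t 0.93 p [ 0.2495 -0.5725  0.1996] q [-1.34  0.53  1.43 -0.    1.18 -1.34] 
x [-0.006  1.     0.001] y [ 1.     0.006 -0.   ] z [-0.     0.001 -1.   ] F [ 0.  -0.2 -0.5] gap 0.996 gf 0.0
t: 1.77
tcp_pos: [0.3997, -0.221, 0.2101]
tool_rot: [0.707, 0.707, 0.0, -0.0]
force: [1.0, -0.5, -0.0]
finger_gap: 0.601
gripper_force: 0.0
t 1.77 p [ 0.3997 -0.221   0.2101] q [-0.75  0.29  1.83  0.    1.03 -0.75] 
x [0. 1. 0.] y [ 1. -0. -0.] z [-0.  0. -1.] F [ 1.  -0.5 -0. ] gap 0.601 gf 0.0
```

```bash
python3 -m creep '[{"slide":[3.5,1.5,-0.1],"angular":[0,0,0],"claw":0.0},{"slide":[3.5,1.5,-0.1],"angular":[0,0,0],"claw":0},{"slide":[3.5,1.5,-0.1],"angular":[0,0,0],"claw":0},{"slide":[3.5,1.5,-0.1],"angular":[0,0,0],"claw":0},{"slide":[3.5,1.5,-0.1],"angular":[0,0,0],"claw":0},{"slide":[3.5,1.5,-0.1],"angular":[0,0,0],"claw":0},{"slide":[3.5,1.5,-0.1],"angular":[0,0,0],"claw":0},{"slide":[3.5,1.5,-0.1],"angular":[0,0,0],"claw":0}]'>/dev/null; python3 st.py
python3 -m creep '[{"slide":[3.4,1.4,-0.1],"angular":[0,0,0],"claw":0.0},{"slide":[3.4,1.4,-0.1],"angular":[0,0,0],"claw":0},{"slide":[3.4,1.4,-0.1],"angular":[0,0,0],"claw":0},{"slide":[3.4,1.4,-0.1],"angular":[0,0,0],"claw":0},{"slide":[3.4,1.4,-0.1],"angular":[0,0,0],"claw":0},{"slide":[3.4,1.4,-0.1],"angular":[0,0,0],"claw":0},{"slide":[3.4,1.4,-0.1],"angular":[0,0,0],"claw":0},{"slide":[0,0,0],"angular":[0,0,0],"claw":0}]'>/dev/null; python3 st.py
python3 - <<'E'
from h import *
C=camT("wrist"); im=viewer.snapshot("wrist"); cv2.imwrite("pics/w0.png",im)
print(proj(C,[[.621,.38,.124],[.621,.22,.124],[.621,.3,.124],[.638,.3,.069]]))
# kinematic fit
L=[eval(l) for l in open("log.txt")]
print(len(L),[ (round(np.hypot(*p[:2]),4),round(p[2],4)) for q,p,o in L])
E
```

```text
t 2.43 p [0.5197 0.059  0.218 ] q [-0.1   0.37  1.67 -0.    1.11 -0.1 ] 
x [-0.  1. -0.] y [ 1.     0.    -0.001] z [-0.001 -0.    -1.   ] F [ 1.3 -0.9  0. ] gap 0.5 gf 0.0
t 3.1 p [0.6193 0.3015 0.2245] q [0.29 0.59 1.23 0.   1.31 0.28] 
x [-0.005  1.     0.004] y [1.    0.005 0.003] z [ 0.003  0.004 -1.   ] F [ 1.  -0.6  1.1] gap 0.498 gf 0.0
[[284.17747571  82.92699001]
 [283.17086808 281.70404845]
 [283.63374721 190.98221421]
 [301.90072855 173.49797208]]
4 [(np.float64(0.6245), 0.1996), (np.float64(0.4568), 0.2101), (np.float64(0.523), 0.218), (np.float64(0.6888), 0.2245)]
```

View pics/w0.png

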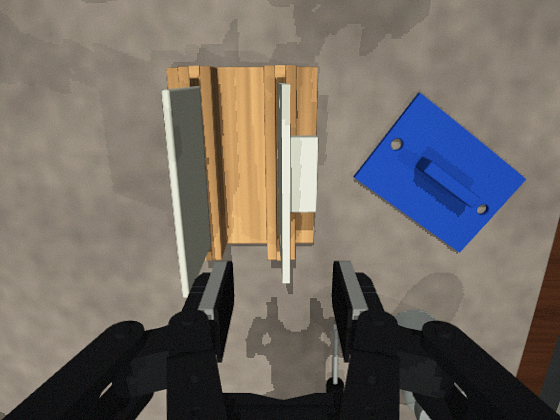

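The wrist view shows the cover's top edge from (285,84) to (287,282), with its bar to the right at (304,174). That is about 2 mm from the fitted pose. I'll descend onto the top edge, fingers straddling it, and grip.

```bash
python3 -m creep '[{"slide":[0,0.2,2],"angular":[0,0,-0.01],"claw":0},{"slide":[0,0,2],"angular":[0,0,0],"claw":0},{"slide":[0,0,2],"angular":[0,0,0],"claw":0},{"slide":[0,0,2],"angular":[0,0,0],"claw":0},{"slide":[0,0,2],"angular":[0,0,0],"claw":0},{"slide":[0,0,1.8],"angular":[0,0,0],"claw":0},{"slide":[0,0,1.8],"angular":[0,0,0],"claw":0},{"slide":[0,0,0],"angular":[0,0,0],"claw":0},{"slide":[0,0,0],"angular":[0,0,0],"claw":0}]'>/dev/null; python3 st.py
python3 -m creep '[{"slide":[0,0,0],"angular":[0,0,0],"claw":-1},{"slide":[0,0,0],"angular":[0,0,0],"claw":-1},{"slide":[0,0,0],"angular":[0,0,0],"claw":-1},{"slide":[0,0,0],"angular":[0,0,0],"claw":-1},{"slide":[0,0,0],"angular":[0,0,0],"claw":-1},{"slide":[0,0,0],"angular":[0,0,0],"claw":-1},{"slide":[0,0,0],"angular":[0,0,0],"claw":-1},{"slide":[0,0,0],"angular":[0,0,0],"claw":-1}]' 60 >/dev/null; python3 st.py
```

```text
t 3.9 p [0.6183 0.2936 0.088 ] q [ 0.28  0.74  1.36 -0.    1.05  0.27] 
x [-0.009  1.    -0.001] y [ 1.     0.009 -0.004] z [-0.004 -0.001 -1.   ] F [-0.2 -0.6 -0.3] gap 0.504 gf 0.0
t 4.57 p [0.6209 0.2952 0.091 ] q [ 0.28  0.73  1.35 -0.    1.05  0.27] 
x [-0.01  1.    0.  ] y [1.    0.01  0.003] z [ 0.003  0.    -1.   ] F [ 0.6 -0.5  5.5] gap 0.026 gf 59.4
```

```bash
python3 -m creep '[{"slide":[0,0,-1],"angular":[0,0,0],"claw":-1},{"slide":[0,0,-1],"angular":[0,0,0],"claw":-1},{"slide":[0,0,-1.5],"angular":[0,0,0],"claw":-1},{"slide":[0,0,-1.5],"angular":[0,0,0],"claw":-1},{"slide":[0,0,-2],"angular":[0,0,0],"claw":-1},{"slide":[0,0,-2],"angular":[0,0,0],"claw":-1},{"slide":[0,0,-2],"angular":[0,0,0],"claw":-1},{"slide":[0,0,-2],"angular":[0,0,0],"claw":-1},{"slide":[0,0,-2],"angular":[0,0,0],"claw":-1},{"slide":[0,0,-2],"angular":[0,0,0],"claw":-1}]'>/dev/null; python3 st.py
python3 - <<'E'
from h import *
w=viewer.snapshot("wrist"); d=viewer.snapshot("side"); cv2.imwrite("pics/lift.png",cv2.resize(np.hstack([w,d]),(800,300)))
# kinematic model fit: r,z in q4=0 plane
L=[eval(l) for l in open("log.txt")]
def fk(k,q):
    h,a,L1,e,L2,Lt=k
    A=R.from_euler('z',q[0])*R.from_euler('y',q[1]); B=A*R.from_euler('y',q[2])
    E=B*R.from_euler('z',q[3])*R.from_euler('y',q[4])*R.from_euler('z',q[5]+np.pi/2)
    return R.from_euler('z',q[0]).apply([a,0,h])+A.apply([0,0,L1])+B.apply([e,0,L2])+E.apply([0,0,Lt]),E
r=least_squares(lambda k:np.concatenate([fk(k,q)[0]-p for q,p,o in L]+[(k-[.33,.0,.4,0,.35,.28])*1e-3]),[.33,0,.4,0,.35,.28])
print(r.x.round(4),abs(r.fun).max(), [(fk(r.x,q)[1].inv()*R.from_quat(o)).magnitude().round(3) for q,p,o in L])
E
```

```text
t 5.4 p [0.619  0.2951 0.2606] q [0.28 0.56 1.19 0.   1.39 0.27] 
x [-0.01  1.    0.  ] y [ 1.     0.01  -0.001] z [-0.001  0.    -1.   ] F [ 0.8 -0.  -1.8] gap 0.026 gf 58.9Traceback (most recent call last):
  File "<stdin>", line 11, in <module>
AttributeError: 'float' object has no attribute 'round'
```

View pics/lift.png

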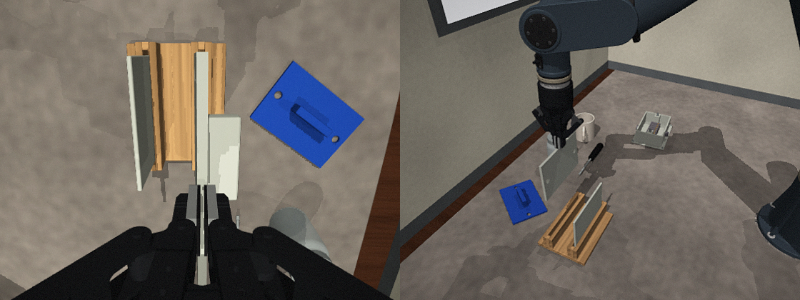

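The cover is out of the rack (fz about -1.8 N) and hanging straight, with its bar toward +x. Now I'll check the kinematics for the lay-down pose.

```bash
cat >> h.py <<'E'
def fk(k,q):
    h,a,L1,e,L2,Lt=k
    A=R.from_euler('z',q[0])*R.from_euler('y',q[1]); B=A*R.from_euler('y',q[2])
    E=B*R.from_euler('z',q[3])*R.from_euler('y',q[4])*R.from_euler('z',q[5]+np.pi/2)
    return R.from_euler('z',q[0]).apply([a,0,h])+A.apply([0,0,L1])+B.apply([e,0,L2])+E.apply([0,0,Lt]),E
def fitk(Lt=.28):
    L=[eval(l) for l in open("log.txt")]
    g=np.array([.33,.0,.4,0,.35,Lt])
    r=least_squares(lambda k:np.concatenate([fk(k,q)[0]-p for q,p,o in L]+[(k-g)*1e-3]),g)
    print("k",r.x.round(3),abs(r.fun[:-6]).max(),[round(float((fk(r.x,q)[1].inv()*R.from_quat(o)).magnitude()),3) for q,p,o in L])
    return r.x
lo=np.array([-3.08,-.75,.22,-1.43,0,-2.85]);hi=np.array([3.08,2.2,2.44,4.57,2.65,2.85])
def ik(k,p,M,q0):
    E=R.from_matrix(M)
    f=lambda q:np.r_[(fk(k,q)[0]-p)*5,(fk(k,q)[1].inv()*E).as_rotvec()]
    r=least_squares(f,np.clip(q0,lo+.01,hi-.01),bounds=(lo,hi)); return r.x,np.abs(r.fun).max()
E
python3 - <<'E'
from h import *
q0=manip.sense()["q"]
for Lt in(.22,.28,.34):
    k=fitk(Lt)
    for sgn in(1,-1):
        # down pose w/ tool y = sgn*Y; tilt th toward horizontal
        q=q0.copy()
        for px in (.5,):
            for th in (0,20,40,60,70):
                t=np.radians(th); y=np.array([0,sgn*np.cos(t),np.sin(t)]);z=np.array([0,sgn*np.sin(t),-np.cos(t)]);x=np.cross(y,z)
                zz=.2 if th<70 else .035+.03
                q,e=ik(k,np.array([px,-sgn*.04,zz]),np.c_[x,y,z],q); print(sgn,th,q.round(2),round(e,4))
E
```

```text
k [5.568e+00 3.000e-03 5.820e-01 9.000e-02 3.820e-01 5.642e+00] 0.11332643811226772 [0.0, 0.0, 0.0, 0.0, 0.0, 0.0, 0.0]
1 0 [-0.08  0.37  1.72 -0.    1.05 -1.65] 0.0
1 20 [-1.31  1.18  0.22  0.09  1.88 -2.85] 0.1954
1 40 [-1.34  1.18  0.22  0.09  1.88 -2.85] 0.5421
1 60 [-1.36  1.18  0.22  0.09  1.88 -2.85] 0.8883
1 70 [-1.37  1.33  0.22  0.09  1.74 -2.85] 1.0587
-1 0 [0.08 0.37 1.72 0.   1.05 1.65] 0.0
-1 20 [ 1.31  1.18  0.22 -0.09  1.88  2.85] 0.1954
-1 40 [ 1.34  1.18  0.22 -0.09  1.88  2.85] 0.5421
-1 60 [ 1.36  1.18  0.22 -0.09  1.88  2.85] 0.8883
-1 70 [ 1.37  1.33  0.22 -0.09  1.74  2.85] 1.0587
k [5.569e+00 3.000e-03 5.820e-01 9.000e-02 3.820e-01 5.643e+00] 0.11332789785616035 [0.0, 0.0, 0.0, 0.0, 0.0, 0.0, 0.0]
1 0 [-0.08  0.37  1.72  0.    1.05 -1.65] 0.0
1 20 [-1.31  1.18  0.22  0.09  1.88 -2.85] 0.1955
1 40 [-1.34  1.18  0.22  0.09  1.88 -2.85] 0.5421
1 60 [-1.36  1.18  0.22  0.09  1.88 -2.85] 0.8884
1 70 [-1.37  1.33  0.22  0.09  1.74 -2.85] 1.0587
-1 0 [0.08 0.37 1.72 0.   1.05 1.65] 0.0
-1 20 [ 1.31  1.18  0.22 -0.09  1.88  2.85] 0.1955
-1 40 [ 1.34  1.18  0.22 -0.09  1.88  2.85] 0.5421
-1 60 [ 1.36  1.18  0.22 -0.09  1.88  2.85] 0.8884
-1 70 [ 1.37  1.33  0.22 -0.09  1.74  2.85] 1.0587
k [5.570e+00 3.000e-03 5.820e-01 9.000e-02 3.820e-01 5.644e+00] 0.11332935684775436 [0.0, 0.0, 0.0, 0.0, 0.0, 0.0, 0.0]
1 0 [-0.08  0.37  1.72 -0.    1.05 -1.65] 0.0
1 20 [-1.31  1.18  0.22  0.09  1.88 -2.85] 0.1955
1 40 [-1.34  1.18  0.22  0.09  1.88 -2.85] 0.5421
1 60 [-1.36  1.18  0.22  0.09  1.88 -2.85] 0.8884
1 70 [-1.37  1.33  0.22  0.09  1.74 -2.85] 1.0587
-1 0 [0.08 0.37 1.72 0.   1.05 1.65] 0.0
-1 20 [ 1.31  1.18  0.22 -0.09  1.88  2.85] 0.1955
-1 40 [ 1.34  1.18  0.22 -0.09  1.88  2.85] 0.5421
-1 60 [ 1.36  1.18  0.22 -0.09  1.88  2.85] 0.8884
-1 70 [ 1.37  1.33  0.22 -0.09  1.74  2.85] 1.0587
```

```bash
python3 -m creep '[{"slide":[-3,-1.5,0],"angular":[0,0,0],"claw":-1},{"slide":[-3,-1.5,0],"angular":[0,0,0],"claw":-1},{"slide":[-3,-1.5,0],"angular":[0,0,0],"claw":-1},{"slide":[-3,-1.5,0],"angular":[0,0,0],"claw":-1},{"slide":[-3,-1.5,0],"angular":[0,0,0],"claw":-1},{"slide":[-3,-1.5,0],"angular":[0,0,0],"claw":-1},{"slide":[-3,-1.5,0],"angular":[0,0,0],"claw":-1},{"slide":[-3.5,-1.5,0],"angular":[0,0,0],"claw":-1}]'>/dev/null
python3 -m creep '[{"slide":[0,0,0],"angular":[0,0,-0.12],"claw":-1},{"slide":[0,0,0],"angular":[0,0,-0.12],"claw":-1},{"slide":[0,0,0],"angular":[0,0,-0.12],"claw":-1},{"slide":[0,0,0],"angular":[0,0,-0.12],"claw":-1},{"slide":[0,0,0],"angular":[0,0,-0.12],"claw":-1},{"slide":[0,0,0],"angular":[0,0,-0.12],"claw":-1},{"slide":[0,0,0],"angular":[0,0,-0.12],"claw":-1},{"slide":[0,0,0],"angular":[0,0,-0.12],"claw":-1},{"slide":[0,0,0],"angular":[0,0,-0.12],"claw":-1},{"slide":[0,0,0],"angular":[0,0,-0.12],"claw":-1}]'>/dev/null
python3 -m creep '[{"slide":[0,0,0],"angular":[0,0,-0.12],"claw":-1},{"slide":[0,0,0],"angular":[0,0,-0.12],"claw":-1},{"slide":[0,0,0],"angular":[0,0,-0.12],"claw":-1},{"slide":[0,0,0],"angular":[-0.12,0,0],"claw":-1},{"slide":[0,0,0],"angular":[-0.12,0,0],"claw":-1},{"slide":[0,0,0],"angular":[-0.12,0,0],"claw":-1},{"slide":[0,0,0],"angular":[0,0,0],"claw":-1}]'>/dev/null; python3 st.py
```

```text
t 7.58 p [0.5018 0.0454 0.2571] q [-0.36  0.32  1.68  0.35  1.29 -2.05] 
x [-1.     0.007  0.003] y [0.007 0.935 0.354] z [-0.001  0.354 -0.935] F [-0.  -1.  -1.3] gap 0.025 gf 59.6
```

```bash
python3 -m creep '[{"slide":[0,0,0],"angular":[-0.12,0,0],"claw":-1},{"slide":[0,0,0],"angular":[-0.12,0,0],"claw":-1},{"slide":[0,0,0],"angular":[0,0,0],"claw":-1}]'>/dev/null; python3 st.py
cat > p.py <<'E'
import re
s=open('h.py').read()
s=s.replace("h,a,L1,e,L2,Lt=k","h,a,L1,e,L2,Lt,d,w,wy=k").replace("apply([a,0,h])","apply([a,d,h])").replace("apply([0,0,Lt])","apply([0,0,Lt])+(B*R.from_euler('z',q[3])).apply([w,wy,0])").replace(".35,Lt])",".35,Lt,.1,0,0])").replace("fun[:-6]","fun[:-9]")
open('h.py','w').write(s)
E
python3 p.py; python3 -c "
from h import *
fitk(.25)"
```

```text
t 7.83 p [0.5015 0.0463 0.2564] q [-0.49  0.39  1.69  0.53  1.4  -2.23] 
x [-1.     0.005  0.005] y [0.008 0.825 0.566] z [-0.001  0.566 -0.825] F [ 0.2 -0.8 -2. ] gap 0.025 gf 59.8
k [ 0.274  0.     0.588  0.114  0.392  0.328  0.111  0.    -0.   ] 3.273922684066122e-07 [0.0, 0.0, 0.0, 0.0, 0.0, 0.0, 0.0, 0.0, 0.0]
```

```bash
python3 - <<'E'
from h import *
k=fitk(.25); s=manip.sense()
for px,py in((.5,.045),(.5,.1),(.58,.05)):
  q=s["q"].copy()
  for th,zz in ((45,.256),(55,.25),(63,.2),(70,.18),(70,.1),(70,.05),(65,.055)):
    t=np.radians(th); y=np.array([0,np.cos(t),np.sin(t)]);z=np.array([0,np.sin(t),-np.cos(t)]);x=np.cross(y,z)
    q,e=ik(k,np.array([px,py,zz]),np.c_[x,y,z],q); print(px,py,th,zz,q.round(2),round(e,4),"wrist",(np.array([px,py,zz])-.328*z).round(2))
E
```

```text
k [ 0.274  0.     0.588  0.114  0.392  0.328  0.111  0.    -0.   ] 3.273922684066122e-07 [0.0, 0.0, 0.0, 0.0, 0.0, 0.0, 0.0, 0.0, 0.0]
0.5 0.045 45 0.256 [-0.57  0.46  1.7   0.64  1.49 -2.36] 0.0 wrist [ 0.5  -0.19  0.49]
0.5 0.045 55 0.25 [-0.62  0.55  1.71  0.73  1.57 -2.47] 0.0 wrist [ 0.5  -0.22  0.44]
0.5 0.045 63 0.2 [-0.66  0.71  1.74  0.78  1.58 -2.61] 0.0 wrist [ 0.5  -0.25  0.35]
0.5 0.045 70 0.18 [-0.68  0.81  1.73  0.82  1.62 -2.69] 0.0 wrist [ 0.5  -0.26  0.29]
0.5 0.045 70 0.1 [-0.68  0.96  1.72  0.82  1.53 -2.79] 0.0 wrist [ 0.5  -0.26  0.21]
0.5 0.045 70 0.05 [-0.68  1.05  1.7   0.82  1.48 -2.84] 0.0 wrist [ 0.5  -0.26  0.16]
0.5 0.045 65 0.055 [-0.67  0.99  1.73  0.81  1.42 -2.81] 0.0 wrist [ 0.5  -0.25  0.19]
0.5 0.1 45 0.256 [-0.47  0.44  1.74  0.69  1.43 -2.32] 0.0 wrist [ 0.5  -0.13  0.49]
0.5 0.1 55 0.25 [-0.54  0.53  1.76  0.78  1.51 -2.44] 0.0 wrist [ 0.5  -0.17  0.44]
0.5 0.1 63 0.2 [-0.58  0.69  1.79  0.85  1.51 -2.6 ] 0.0 wrist [ 0.5  -0.19  0.35]
0.5 0.1 70 0.18 [-0.6   0.8   1.79  0.89  1.56 -2.69] 0.0 wrist [ 0.5  -0.21  0.29]
0.5 0.1 70 0.1 [-0.6   0.95  1.78  0.89  1.47 -2.8 ] 0.0 wrist [ 0.5  -0.21  0.21]
0.5 0.1 70 0.05 [-0.6   1.04  1.76  0.9   1.43 -2.85] 0.0065 wrist [ 0.5  -0.21  0.16]
0.5 0.1 65 0.055 [-0.58  0.98  1.79  0.89  1.36 -2.83] 0.0 wrist [ 0.5  -0.2   0.19]
0.58 0.05 45 0.256 [-0.49  0.55  1.52  0.68  1.52 -2.25] 0.0 wrist [ 0.58 -0.18  0.49]
0.58 0.05 55 0.25 [-0.54  0.63  1.53  0.78  1.61 -2.34] 0.0 wrist [ 0.58 -0.22  0.44]
0.58 0.05 63 0.2 [-0.57  0.77  1.55  0.85  1.62 -2.47] 0.0 wrist [ 0.58 -0.24  0.35]
0.58 0.05 70 0.18 [-0.59  0.86  1.54  0.9   1.67 -2.55] 0.0 wrist [ 0.58 -0.26  0.29]
0.58 0.05 70 0.1 [-0.59  0.99  1.54  0.89  1.6  -2.64] 0.0 wrist [ 0.58 -0.26  0.21]
0.58 0.05 70 0.05 [-0.59  1.07  1.52  0.89  1.56 -2.69] 0.0 wrist [ 0.58 -0.26  0.16]
0.58 0.05 65 0.055 [-0.58  1.02  1.54  0.86  1.49 -2.66] 0.0 wrist [ 0.58 -0.25  0.19]
```

```bash
python3 - <<'E'
from h import *
k=fitk(.25); s=manip.sense()
for az in (90,75,60,45,30):
 for px,py in((.5,.06),(.55,.06)):
  q=s["q"].copy();o=[]
  for th,zz in ((50,.25),(60,.2),(68,.18),(68,.1),(68,.031),):
    t=np.radians(th);u=np.array([np.cos(np.radians(az)),np.sin(np.radians(az)),0]);y=u*np.cos(t)+[0,0,np.sin(t)];z=u*np.sin(t)-[0,0,np.cos(t)];x=np.cross(y,z)
    q,e=ik(k,np.array([px,py,zz]),np.c_[x,y,z],q); o.append(e)
  print(az,px,py,q.round(2),np.round(max(o),4),"wrist",(np.array([px,py,zz])-.328*z).round(2))
E
```

```text
k [ 0.274  0.     0.588  0.114  0.392  0.328  0.111  0.    -0.   ] 3.273922684066122e-07 [0.0, 0.0, 0.0, 0.0, 0.0, 0.0, 0.0, 0.0, 0.0]
90 0.5 0.06 [-0.65  1.06  1.72  0.84  1.42 -2.85] 0.0023 wrist [ 0.5  -0.24  0.15]
90 0.55 0.06 [-0.6   1.07  1.6   0.87  1.47 -2.76] 0.0 wrist [ 0.55 -0.24  0.15]
75 0.5 0.06 [-0.71  1.04  1.86  0.99  1.29 -2.85] 0.0517 wrist [ 0.42 -0.23  0.15]
75 0.55 0.06 [-0.67  1.06  1.79  1.07  1.32 -2.85] 0.0082 wrist [ 0.47 -0.23  0.15]
60 0.5 0.06 [-0.75  1.02  1.99  1.15  1.18 -2.85] 0.1212 wrist [ 0.35 -0.2   0.15]
60 0.55 0.06 [-0.69  1.03  1.92  1.24  1.2  -2.85] 0.0762 wrist [ 0.4  -0.2   0.15]
45 0.5 0.06 [-0.76  0.99  2.1   1.34  1.08 -2.85] 0.1935 wrist [ 0.28 -0.16  0.15]
45 0.55 0.06 [-0.69  1.    2.04  1.44  1.11 -2.85] 0.1479 wrist [ 0.33 -0.16  0.15]
30 0.5 0.06 [-0.72  0.94  2.21  1.59  0.98 -2.85] 0.2432 wrist [ 0.24 -0.09  0.15]
30 0.55 0.06 [-0.65  0.96  2.15  1.7   1.01 -2.85] 0.1992 wrist [ 0.29 -0.09  0.15]
```

```bash
python3 -m creep '[{"slide":[-2,1.2,0.85],"angular":[0,0,0],"claw":-1},{"slide":[-2,1.2,0.85],"angular":[0,0,0],"claw":-1},{"slide":[-2,1.2,0.85],"angular":[0,0,0],"claw":-1},{"slide":[0,0,0],"angular":[-0.106,0,0],"claw":-1},{"slide":[0,0,0],"angular":[-0.106,0,0],"claw":-1},{"slide":[0,0,0],"angular":[-0.106,0,0],"claw":-1},{"slide":[0,0,0],"angular":[-0.106,0,0],"claw":-1},{"slide":[0,0,0],"angular":[-0.106,0,0],"claw":-1},{"slide":[0,0,0],"angular":[0,0,0],"claw":-1}]'>/dev/null; python3 st.py
python3 -m creep '[{"slide":[0,-2,0.93],"angular":[0,0,0],"claw":-1},{"slide":[0,-2,0.93],"angular":[0,0,0],"claw":-1},{"slide":[0,-2,0.93],"angular":[0,0,0],"claw":-1},{"slide":[0,-2,0.93],"angular":[0,0,0],"claw":-1},{"slide":[0,-2,0.93],"angular":[0,0,0],"claw":-1},{"slide":[0,0,0],"angular":[0,0,0],"claw":-1},{"slide":[0,0,0],"angular":[0,0,0],"claw":-1}]'>/dev/null; python3 st.py
python3 - <<'E'
from h import *
s=viewer.snapshot("scene"); d=viewer.snapshot("side"); cv2.imwrite("pics/lay.png",np.hstack([s[60:360,150:550],d[60:360,100:500]]))
E
```

```text
t 8.58 p [0.5609 0.0926 0.2541] q [-0.53  0.67  1.61  0.89  1.64 -2.42] 
x [-1.     0.002  0.01 ] y [0.01  0.426 0.905] z [-0.003  0.905 -0.426] F [-0.4 -0.5 -2.2] gap 0.024 gf 60.2
t 9.17 p [0.5617 0.0937 0.1484] q [-0.53  0.84  1.64  0.89  1.52 -2.58] 
x [-1.    -0.002  0.002] y [0.001 0.428 0.904] z [-0.002  0.904 -0.428] F [-0.9  0.1 -0.5] gap 0.03 gf 59.9
```

View pics/lay.png

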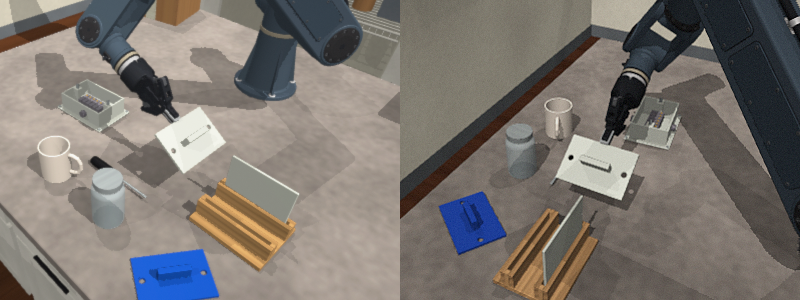

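The cover is held bar-up and tilted 25°, at (190,140) in the scene crop. The rack, the driver and the box are clear. I'll lower it until its far edge touches.

```bash
python3 -m creep '[{"slide":[0,-2,0.93],"angular":[0,0,0],"claw":-1},{"slide":[0,-2,0.93],"angular":[0,0,0],"claw":-1},{"slide":[0,-2,0.93],"angular":[0,0,0],"claw":-1},{"slide":[0,-1.8,0.84],"angular":[0,0,0],"claw":-1},{"slide":[0,-0.9,0.42],"angular":[0,0,0],"claw":-1},{"slide":[0,0,0],"angular":[0,0,0],"claw":-1}]'>/dev/null; python3 st.py
python3 -m creep '[{"slide":[0,-0.27,0.13],"angular":[0,0,0],"claw":-1},{"slide":[0,-0.27,0.13],"angular":[0,0,0],"claw":-1},{"slide":[0,0,0],"angular":[0,0,0],"claw":-1}]'>/dev/null; python3 st.py
python3 -m creep '[{"slide":[0,-0.18,0.08],"angular":[0,0,0],"claw":-1},{"slide":[0,-0.18,0.08],"angular":[0,0,0],"claw":-1},{"slide":[0,0,0],"angular":[0,0,0],"claw":-1}]'>/dev/null; python3 st.py
```

```text
t 9.77 p [0.5621 0.0919 0.0517] q [-0.54  1.01  1.63  0.9   1.42 -2.7 ] 
x [-1.     0.001  0.001] y [0.001 0.427 0.904] z [ 0.     0.904 -0.427] F [-0.5 -0.3 -1.7] gap 0.022 gf 60.0
t 10.02 p [0.5626 0.0916 0.047 ] q [-0.54  1.01  1.63  0.91  1.42 -2.71] 
x [-1.     0.001 -0.001] y [-0.001  0.427  0.904] z [ 0.001  0.904 -0.427] F [ 0.4  0.5 -1.7] gap 0.026 gf 60.0
t 10.27 p [0.5622 0.0917 0.0425] q [-0.54  1.02  1.62  0.91  1.41 -2.71] 
x [-1.     0.001 -0.   ] y [-0.     0.427  0.904] z [ 0.001  0.904 -0.427] F [ 0.2 -0.6 -0.2] gap 0.025 gf 60.0
```

```bash
python3 -m creep '[{"slide":[0,-0.18,0.08],"angular":[0,0,0],"claw":-1},{"slide":[0,0,0],"angular":[0,0,0],"claw":-1}]'>/dev/null; python3 st.py|tail -1
python3 -m creep '[{"slide":[0,-0.18,0.08],"angular":[0,0,0],"claw":-1},{"slide":[0,0,0],"angular":[0,0,0],"claw":-1}]'>/dev/null; python3 st.py
python3 -m creep '[{"slide":[0,-0.18,0.08],"angular":[0,0,0],"claw":-1},{"slide":[0,0,0],"angular":[0,0,0],"claw":-1}]'>/dev/null; python3 st.py
```

```text
x [-1.     0.001 -0.   ] y [0.    0.427 0.904] z [ 0.001  0.904 -0.427] F [-0.1  0.  -0.6] gap 0.026 gf 59.9
t 10.6 p [0.5621 0.0916 0.0382] q [-0.54  1.03  1.62  0.91  1.41 -2.72] 
x [-1.     0.001  0.   ] y [0.001 0.426 0.905] z [ 0.001  0.905 -0.426] F [ 1.  -1.6  0.1] gap 0.025 gf 59.8
t 10.77 p [0.5621 0.0916 0.0362] q [-0.54  1.03  1.62  0.91  1.41 -2.72] 
x [-1.     0.001  0.   ] y [0.001 0.427 0.904] z [ 0.001  0.904 -0.427] F [ 0.8 -0.8 -0.2] gap 0.023 gf 59.7
```

```bash
python3 -m creep '[{"slide":[0,-0.18,0.08],"angular":[0,0,0],"claw":-1},{"slide":[0,0,0],"angular":[0,0,0],"claw":-1},{"slide":[0,0,0],"angular":[0,0,0],"claw":-1}]'>/dev/null; python3 st.py
python3 -m creep '[{"slide":[0,-0.18,0.08],"angular":[0,0,0],"claw":-1},{"slide":[0,0,0],"angular":[0,0,0],"claw":-1},{"slide":[0,0,0],"angular":[0,0,0],"claw":-1}]'>/dev/null; python3 st.py
```

```text
t 11.02 p [0.5621 0.0917 0.0344] q [-0.54  1.04  1.62  0.91  1.41 -2.72] 
x [-1.     0.001  0.   ] y [0.001 0.426 0.905] z [ 0.001  0.905 -0.426] F [ 0.8  0.6 -0.2] gap 0.028 gf 59.7
t 11.27 p [0.5621 0.0916 0.0324] q [-0.54  1.04  1.62  0.91  1.41 -2.72] 
x [-1.     0.001  0.   ] y [0.    0.427 0.904] z [ 0.001  0.904 -0.427] F [ 0.1 -0.9  0.2] gap 0.026 gf 59.8
```

```bash
python3 -m creep '[{"slide":[0,0,0],"angular":[0,0,0],"claw":-0.6},{"slide":[0,0,0],"angular":[0,0,0],"claw":-0.6},{"slide":[0,0,0],"angular":[0,0,0],"claw":-0.6},{"slide":[0,0,0],"angular":[0,0,0],"claw":-0.6},{"slide":[0,0,0],"angular":[0,0,0],"claw":-0.6}]'>/dev/null; python3 st.py
python3 -m creep '[{"slide":[0,-0.43,-0.9],"angular":[0,0,0],"claw":-0.6},{"slide":[0,-0.43,-0.9],"angular":[0,0,0],"claw":-0.6},{"slide":[0,-0.43,-0.9],"angular":[0,0,0],"claw":-0.6},{"slide":[0,-0.43,-0.9],"angular":[0,0,0],"claw":-0.6},{"slide":[0,-0.43,-0.9],"angular":[0,0,0],"claw":-0.6},{"slide":[0,-0.43,-0.9],"angular":[0,0,0],"claw":-0.6}]'>/dev/null; python3 st.py
python3 -m creep '[{"slide":[0,0,-2],"angular":[0,0,0],"claw":-0.6},{"slide":[0,0,-3],"angular":[0,0,0],"claw":-0.6},{"slide":[0,1.3,-2.7],"angular":[0,0,0],"claw":-0.6},{"slide":[0,2,-2],"angular":[0,0,0],"claw":-0.6},{"slide":[0,3,-1.5],"angular":[0,0,0],"claw":-0.6}]'>/dev/null; python3 st.py
python3 - <<'E'
from h import *
s=viewer.snapshot("scene"); d=viewer.snapshot("side"); cv2.imwrite("pics/s1.png",s);cv2.imwrite("pics/d1.png",d);cv2.imwrite("pics/rel.png",np.hstack([s[60:360,150:550],d[60:360,100:500]]))
E
```

```text
t 11.68 p [0.562  0.0916 0.0324] q [-0.54  1.04  1.62  0.91  1.41 -2.72] 
x [-1.     0.001  0.   ] y [0.    0.427 0.904] z [ 0.     0.904 -0.427] F [-0.1 -0.4 -1.8] gap 0.202 gf 0.3
t 12.18 p [0.5622 0.0301 0.0322] q [-0.62  1.05  1.56  0.83  1.47 -2.71] 
x [-1.     0.002 -0.   ] y [0.    0.427 0.904] z [ 0.002  0.904 -0.427] F [ 0.4 -0.4  0.7] gap 0.199 gf 0.0
t 12.6 p [ 0.5621 -0.0462  0.1365] q [-0.72  0.9   1.48  0.76  1.67 -2.59] 
x [-1.     0.004  0.001] y [0.003 0.427 0.904] z [ 0.003  0.904 -0.427] F [0.5 0.1 0.3] gap 0.2 gf 0.0
```

View pics/rel.png

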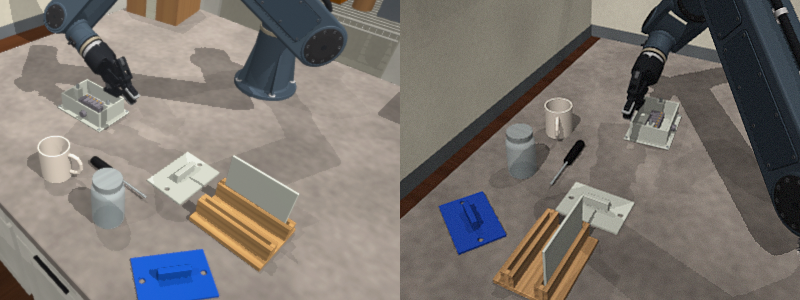

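The cover lies flat with its bar up, at about (333,238) in the full scene picture, close beside the rack. I'll go upright above it and measure with the wrist camera.

```bash
python3 -m creep '[{"slide":[0,0,0],"angular":[0.113,0,0],"claw":0},{"slide":[0,0,0],"angular":[0.113,0,0],"claw":0},{"slide":[0,0,0],"angular":[0.113,0,0],"claw":0},{"slide":[0,0,0],"angular":[0.113,0,0],"claw":0},{"slide":[0,0,0],"angular":[0.113,0,0],"claw":0},{"slide":[0,0,0],"angular":[0.113,0,0],"claw":0},{"slide":[0,0,0],"angular":[0.113,0,0],"claw":0},{"slide":[0,0,0],"angular":[0.113,0,0],"claw":0},{"slide":[0,0,0],"angular":[0.113,0,0],"claw":0},{"slide":[0,0,0],"angular":[0.113,0,0],"claw":0}]'>/dev/null; python3 st.py
python3 -m creep '[{"slide":[0,2.5,-2.5],"angular":[0,0,0],"claw":0},{"slide":[0,2.5,-2.5],"angular":[0,0,0],"claw":0},{"slide":[0,2.5,-2.5],"angular":[0,0,0],"claw":0},{"slide":[0,2.5,-2.5],"angular":[0,0,0],"claw":0},{"slide":[0,2,-1],"angular":[0,0,0],"claw":0},{"slide":[0,2,0],"angular":[0,0,0],"claw":0},{"slide":[0,0,0],"angular":[0,0,0],"claw":0},{"slide":[0,0,0],"angular":[0,0,0],"claw":0}]'>/dev/null; python3 st.py
python3 - <<'E'
from h import *
im=viewer.snapshot("wrist"); cv2.imwrite("pics/w1.png",im)
E
```

```text
t 13.53 p [ 0.5623 -0.0434  0.1377] q [-0.27  0.53  1.65 -0.01  0.96 -1.84] 
x [-1.     0.001 -0.002] y [ 0.001  1.    -0.006] z [ 0.002 -0.006 -1.   ] F [-0.2  0.6 -0.4] gap 0.502 gf 0.0
t 14.2 p [0.5614 0.0976 0.2465] q [-0.02  0.4   1.52 -0.    1.22 -1.6 ] 
x [-1.    -0.001  0.001] y [-0.001  1.    -0.001] z [-0.001 -0.001 -1.   ] F [-0.1 -0.4  0.4] gap 0.503 gf 0.0
```

View pics/w1.png

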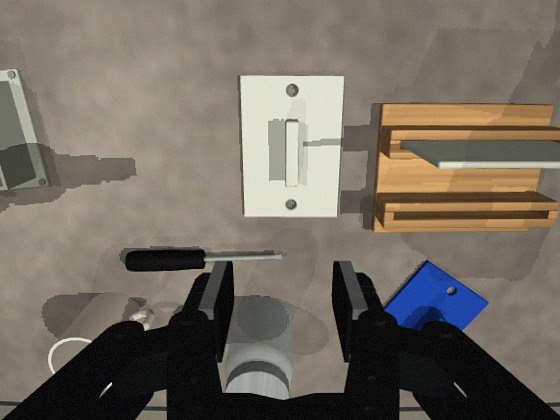

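The wrist view shows the cover clear of the rack, with its corners at (240,76), (344,77), (338,217) and (244,216), holes at (292,89) and (291,204), and the bar top at x 286–299, y 120–186.

```bash
python3 - <<'E'
from h import *
C=camT("wrist")
# local: x' = cover z-direction sense (+ toward world -y?), use plain rect: X along world x (160), Y along world y (110)
m=[[-.08,-.055,.006],[-.08,.055,.006],[.08,.055,.006],[.08,-.055,.006],[-.065,0,.006],[.065,0,.006],[-.035,-.007,.034],[-.035,.007,.034],[.035,.007,.034],[.035,-.007,.034]]
px=[[240,76],[344,77],[338.5,217],[244,216],[292,90],[291,204],[286.5,120],[299,120],[299,186],[286.5,186]]
x,r=solve(flat(0),[.56,.1,0],[(C,m,px)]);print(x,r)
E
```

```text
[ 5.57718737e-01  1.06555231e-01 -3.64788629e-05] [[0.5, -0.8], [0.0, -1.8], [-1.1, -1.0], [1.3, 0.1], [0.2, -0.3], [0.4, 0.2], [-0.7, 0.9], [0.5, 0.9], [-0.4, 0.5], [-0.8, 0.5]]
```

```bash
python3 -m creep '[{"slide":[0.37,0.9,2.6],"angular":[0,0,0],"claw":0},{"slide":[0,0,3],"angular":[0,0,0],"claw":0},{"slide":[0,0,3],"angular":[0,0,0],"claw":0},{"slide":[0,0,3],"angular":[0,0,0],"claw":0},{"slide":[0,0,3],"angular":[0,0,0],"claw":0},{"slide":[0,0,3],"angular":[0,0,0],"claw":0},{"slide":[0,0,3],"angular":[0,0,0],"claw":0},{"slide":[0,0,2],"angular":[0,0,0],"claw":0},{"slide":[0,0,0],"angular":[0,0,0],"claw":0},{"slide":[0,0,0],"angular":[0,0,0],"claw":0}]'>/dev/null; python3 st.py
python3 -m creep '[{"slide":[0,0,0.4],"angular":[0,0,0],"claw":0},{"slide":[0,0,0.4],"angular":[0,0,0],"claw":0},{"slide":[0,0,0],"angular":[0,0,0],"claw":0}]'>/dev/null; python3 st.py
```

```text
t 15.08 p [0.5572 0.105  0.0195] q [-0.01  0.72  1.71 -0.    0.72 -1.58] 
x [-1.     0.002  0.004] y [ 0.002  1.    -0.   ] z [-0.004 -0.    -1.   ] F [-0.  -0.8  1.1] gap 0.503 gf 0.0
t 15.33 p [0.559  0.106  0.0137] q [-0.01  0.73  1.71 -0.    0.7  -1.58] 
x [-1.     0.001 -0.002] y [ 0.001  1.    -0.   ] z [ 0.002 -0.    -1.   ] F [ 0.9  0.4 -0.2] gap 0.504 gf 0.0
```

```bash
python3 -m creep '[{"slide":[0,0,0.25],"angular":[0,0,0],"claw":0},{"slide":[0,0,0],"angular":[0,0,0],"claw":0},{"slide":[0,0,0],"angular":[0,0,0],"claw":-1},{"slide":[0,0,0],"angular":[0,0,0],"claw":-1},{"slide":[0,0,0],"angular":[0,0,0],"claw":-1},{"slide":[0,0,0],"angular":[0,0,0],"claw":-1},{"slide":[0,0,0],"angular":[0,0,0],"claw":-1},{"slide":[0,0,0],"angular":[0,0,0],"claw":-1}]' 70 >/dev/null; python3 st.py
python3 -m creep '[{"slide":[0,0,-1],"angular":[0,0,0],"claw":-1},{"slide":[0,0,-2],"angular":[0,0,0],"claw":-1},{"slide":[0,0,-3],"angular":[0,0,0],"claw":-1},{"slide":[0,0,-3],"angular":[0,0,0],"claw":-1},{"slide":[0,0,-3],"angular":[0,0,0],"claw":-1},{"slide":[0,0,-3],"angular":[0,0,0],"claw":-1},{"slide":[0,0,-3],"angular":[0,0,0],"claw":-1},{"slide":[0,0,0],"angular":[0,0,0],"claw":-1}]'>/dev/null; python3 st.py
```

```text
t 16.0 p [0.5584 0.1063 0.0105] q [-0.01  0.73  1.71 -0.    0.7  -1.58] 
x [-1.     0.001 -0.   ] y [ 0.001  1.    -0.   ] z [ 0. -0. -1.] F [ 0.1 -0.2  0.8] gap -0.003 gf 0.0
t 16.67 p [0.5627 0.1064 0.1976] q [-0.01  0.45  1.58  0.    1.09 -1.58] 
x [-1.     0.001 -0.014] y [ 0.001  1.    -0.   ] z [ 0.014 -0.    -1.   ] F [0.7 0.2 0.7] gap 0.0 gf 0.0
```

The grip closed on nothing (gap 0), so I need to look before I mend it.

```bash
python3 -m creep '[{"slide":[0,0,0],"angular":[0,0,0],"claw":0},{"slide":[0,0,0],"angular":[0,0,0],"claw":0},{"slide":[0,0,0],"angular":[0,0,0],"claw":0},{"slide":[0,0,0],"angular":[0,0,0],"claw":0}]'>/dev/null; python3 st.py
python3 - <<'E'
from h import *
C=camT("wrist");w=viewer.snapshot("wrist");s=viewer.snapshot("scene"); d=viewer.snapshot("side")
for n,i in(("w2",w),("s2",s),("d2",d)): cv2.imwrite(f"pics/{n}.png",i)
print(proj(C,[[.5577-.08,.1066-.055,.006],[.5577-.08,.1066+.055,.006],[.5577+.08,.1066+.055,.006]]).round(0).tolist())
c=lambda i,x,y:cv2.resize(i[y:y+100,x:x+150],(300,200),interpolation=cv2.INTER_CUBIC)
o=np.zeros((420,800,3),np.uint8);o[:375,:500]=cv2.resize(w,(500,375));o[:200,500:]=c(s,270,180);o[200:400,500:]=c(d,220,210)
cv2.imwrite("pics/m.png",o)
E
```

```text
t 17.0 p [0.5572 0.1063 0.1889] q [-0.01  0.46  1.59 -0.    1.09 -1.58] 
x [-1.     0.001  0.004] y [0.001 1.    0.   ] z [-0.004  0.    -1.   ] F [-0.1 -0.3 -0.2] gap 0.5 gf 0.0
[[223.0, 80.0], [343.0, 80.0], [336.0, 239.0]]
```

View pics/m.png

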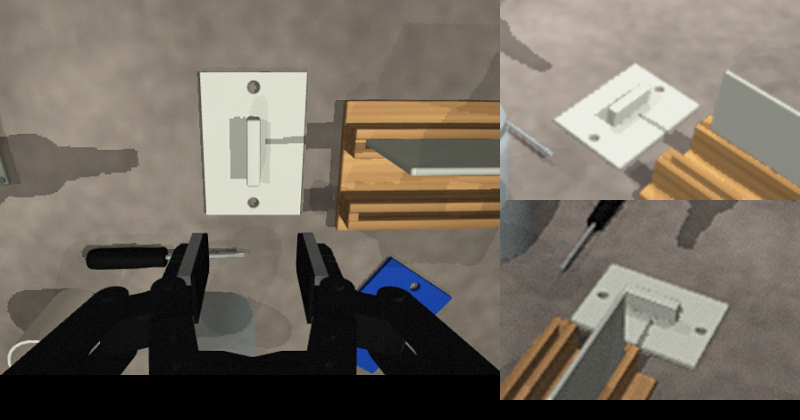

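```bash
python3 - <<'E'
from h import *
c=np.array([.5577,.1066,0])
m=np.array([[-.08,-.055,.006],[-.08,.055,.006],[.08,.055,.006],[.08,-.055,.006],[-.065,0,.006],[.065,0,.006],[-.035,-.007,.034],[-.035,.007,.034],[.035,.007,.034],[.035,-.007,.034]])
for n in("scene","side","wrist"): print(n,proj(camT(n),c+m).round(0).tolist())
s=manip.sense();print("tcp in wrist",proj(camT("wrist"),[s["tcp_pos"],s["tcp_pos"]+[0,0,.0187]]))
m2=m[:6]
x,r=solve(flat(0),[.56,.1,0],[(camT("scene"),m[[3,0,1,2,5,4]],[[297.5,239],[337.5,211.5],[369,230],[337.5,264],[317,248.5],[349.5,224.5]])]);print(x,r)
E
```

```text
scene [[336.0, 211.0], [369.0, 232.0], [329.0, 264.0], [296.0, 240.0], [349.0, 224.0], [316.0, 248.0], [341.0, 220.0], [345.0, 223.0], [327.0, 236.0], [323.0, 233.0]]
side [[334.0, 262.0], [317.0, 293.0], [255.0, 269.0], [276.0, 241.0], [320.0, 275.0], [271.0, 257.0], [310.0, 260.0], [308.0, 264.0], [281.0, 254.0], [283.0, 251.0]]
wrist [[223.0, 79.0], [343.0, 79.0], [336.0, 239.0], [231.0, 239.0], [283.0, 96.0], [283.0, 225.0], [275.0, 133.0], [291.0, 133.0], [291.0, 207.0], [276.0, 207.0]]
tcp in wrist [[283.47974207 244.31717653]
 [283.57375458 261.42877877]]
[0.55421045 0.10863491 0.02949629] [[0.3, 1.1], [-0.7, -0.4], [0.7, 1.1], [-6.0, -0.4], [1.1, -0.1], [-0.0, -1.0]]
```

All three cameras agree that the cover hasn't moved and that the target was right. I'll try again, closing gradually and watching each stage.

```bash
python3 -m creep '[{"slide":[0,0,3],"angular":[0,0,0],"claw":0},{"slide":[0,0,3],"angular":[0,0,0],"claw":0},{"slide":[0,0,3],"angular":[0,0,0],"claw":0},{"slide":[0,0,3],"angular":[0,0,0],"claw":0},{"slide":[0,0,3],"angular":[0,0,0],"claw":0},{"slide":[0,0,2],"angular":[0,0,0],"claw":0},{"slide":[0,0,0.8],"angular":[0,0,0],"claw":0},{"slide":[0,0,0],"angular":[0,0,0],"claw":0},{"slide":[0,0,0],"angular":[0,0,0],"claw":0}]' >/dev/null; python3 st.py
python3 -m creep '[{"slide":[0,0,0],"angular":[0,0,0],"claw":-0.4},{"slide":[0,0,0],"angular":[0,0,0],"claw":-0.5},{"slide":[0,0,0],"angular":[0,0,0],"claw":-0.5}]' 30|tail -3; python3 -m creep '[{"slide":[0,0,0],"angular":[0,0,0],"claw":-0.7},{"slide":[0,0,0],"angular":[0,0,0],"claw":-0.7}]'|tail -3
python3 -m creep '[{"slide":[0,0,0],"angular":[0,0,0],"claw":-1}]'|tail -3; python3 -m creep '[{"slide":[0,0,0],"angular":[0,0,0],"claw":-1}]'|tail -3;python3 -m creep '[{"slide":[0,0,0],"angular":[0,0,0],"claw":-1}]'|tail -3; python3 st.py
python3 - <<'E'
from h import *
cv2.imwrite("pics/w3.png",viewer.snapshot("wrist"))
E
```

```text
t 17.9 p [0.5587 0.1063 0.0124] q [-0.01  0.73  1.71 -0.    0.7  -1.58] 
x [-1.     0.001  0.   ] y [0.001 1.    0.   ] z [-0.  0. -1.] F [-0.5 -1.5  0.8] gap 0.499 gf 0.0
force: [-0.6, -0.5, -0.1]
finger_gap: 0.248
gripper_force: 0.0
force: [0.0, -0.1, 0.3]
finger_gap: 0.151
gripper_force: 0.0
force: [-0.5, 0.3, -0.3]
finger_gap: 0.024
gripper_force: 0.0
force: [-0.8, -1.2, -0.8]
finger_gap: 0.0
gripper_force: 0.0
force: [-0.1, -0.0, 0.5]
finger_gap: -0.001
gripper_force: 0.0
t 18.57 p [0.5584 0.1063 0.0125] q [-0.01  0.73  1.71 -0.    0.7  -1.58] 
x [-1.     0.001 -0.   ] y [ 0.001  1.    -0.   ] z [ 0. -0. -1.] F [-0.1 -0.   0.5] gap -0.001 gf 0.0
```

```bash
python3 - <<'E'
from h import *
def asc(i,x0,x1,y0,y1,sx,sy):
    g=cv2.resize(i[y0:y1,x0:x1].max(2),((x1-x0)//sx,(y1-y0)//sy),interpolation=cv2.INTER_AREA)
    for r in g: print(''.join(" .:-=+*#%@"[min(9,v//26)] for v in r))
s=manip.sense();C=camT("wrist")
c=np.array([.5577,.1066,0]);m=np.array([[-.08,-.055,.006],[-.08,.055,.006],[.08,.055,.006],[-.035,-.007,.034],[.035,.007,.034]])
print(proj(C,s["tcp_pos"]),proj(C,c+m).round().tolist())
w=cv2.imread("pics/w3.png");asc(w,160,420,0,400,4,8)
S=viewer.snapshot("scene");cv2.imwrite("pics/s3.png",S);p=proj(camT("scene"),s["tcp_pos"])[0];print(p)
asc(S,270,390,150,270,2,3)
E
```

```text
[[283.48063329 244.31678784]] [[166.0, 81.0], [402.0, 80.0], [375.0, 358.0], [268.0, 190.0], [298.0, 326.0]]
--------=======================--------------=======-------------
=-=---==========================-----------=========-------------
=================================-----------========-------------
=====================================================------------
===========================================================-==---
================================================================-
=================================================================
=================================================================
=================================================================
=================================================================
-=***************#******************************************+====
--##########################################################+====
=:##########################*+==+*##########################=====
=-*########################*=-=--:=#########################=====
=-+########################*-===-:-########################*=====
=
[... 4076 characters left out ...]
####%%%@@@@@@@@%%#****+++++++
#*************%%@@@@@@@@%#*++####%%#%%@@@@@@@%#*****#+++++++
#*************#%@@@@@@@@@@#**##%%%%%%##%@@@%#*****+**+++++++
+++*************#%@@@@@@@@@%%%%%%%%%%@@%###*+*****##*+++++++
+#*++********+++++#%@@%##@@@@@%%%%%%%%%%#=+===+*+++*##*+++++
##**+==*******++++++#%%##@@@@@%%%%%%%%#*+=======++=+++*#*+++
#*****+==+***+++++++++#%@@@@@@@%%%%%#*++++*+===+++++=+++*##*
*******++==+*+++++++++++#%@@@@@%%%#*++++*#%%#+*%*+++++=+++*#
*********+=++++++++++++**+#%@@@%#*+++++*%##+*%%%%%*+++++==++
**+********+++++++++++****++*%%*+=-==+++*#%#++*#%%%%#+++++==
**********++++++++++++*******+*=-----==+++*#%#++*#%%%%#+++++
**+******++++++++++++******+***+=-----+++=+++#%#*+*#%%%%#*++
```

```bash
python3 -m creep '[{"slide":[0,0,-1.5],"angular":[0,0,0],"claw":-1},{"slide":[0,0,-1.8],"angular":[0,0,0],"claw":-1},{"slide":[0,0,0],"angular":[0,0,0],"claw":-1},{"slide":[0,0,0],"angular":[0,0,0],"claw":-1}]'|head -4|tail -3
for i in 1 2; do :; done
python3 -m creep '[{"slide":[0,0,0.4],"angular":[0,0,0],"claw":-1},{"slide":[0,0,0.3],"angular":[0,0,0],"claw":-1},{"slide":[0,0,0],"angular":[0,0,0],"claw":-1}]' | grep -E "pos|^force"
python3 -m creep '[{"slide":[0,0,0.3],"angular":[0,0,0],"claw":-1},{"slide":[0,0,0],"angular":[0,0,0],"claw":-1}]' | grep -E "pos|^force"
python3 -m creep '[{"slide":[0,0,0.2],"angular":[0,0,0],"claw":-1},{"slide":[0,0,0],"angular":[0,0,0],"claw":-1}]' | grep -E "pos|^force"
python3 -m creep '[{"slide":[0,0,0.2],"angular":[0,0,0],"claw":-1},{"slide":[0,0,0],"angular":[0,0,0],"claw":-1}]' | grep -E "pos|^force"
```

```text
tcp_pos: [0.5592, 0.1063, 0.0461]
tool_rot: [0.0, 1.0, -0.0, 0.001]
force: [0.4, 0.1, -0.8]
tcp_pos: [0.557, 0.1062, 0.0368]
force: [-0.3, 0.1, -0.6]
tcp_pos: [0.5577, 0.1063, 0.0343]
force: [0.4, 0.2, -0.2]
tcp_pos: [0.5581, 0.1063, 0.0329]
force: [-0.3, -0.5, -0.5]
tcp_pos: [0.5583, 0.1063, 0.0312]
force: [-0.4, -0.7, -0.3]
```

```bash
python3 - <<'E'
from h import *
# compare cover edges in w1 (fit) with model at w3: bar silhouette width in w1 -> implied bar height / position alternatives
C=camT("wrist")
w=viewer.snapshot("wrist");cv2.imwrite("pics/w4.png",w)
def asc(i,x0,x1,y0,y1,sx,sy):
    g=cv2.resize(i[y0:y1,x0:x1].max(2),((x1-x0)//sx,(y1-y0)//sy),interpolation=cv2.INTER_AREA)
    for r in g: print(''.join(" .:-=+*#%@"[min(9,v//26)] for v in r))
s=manip.sense();print(s["tcp_pos"],proj(C,s["tcp_pos"]))
asc(w,220,350,130,340,2,5)
E
```

```text
[0.5583224  0.10628161 0.03131681] [[283.49592751 244.5033678 ]]
#################################################################
#################################################################
#################################################################
#################################################################
#################################################################
#################################################################
#################################################################
#############******###***#*++===+++++*###########################
#########**+++++++++++++++------------+##########################
#########++++++++++++++++--------------*******###################
#########++++++++++++++++=+************+********#################
#########++++++++++++++++=*############+********#################
#########++++++++++++++++=*###########*+********#################
#########++++++++++++++++=*#########*#*+********#################
#########*+++++++++++++++=*###########*+********#################
#########*+++++++++++++++=*###########*+*****
[... 904 characters left out ...]
::::.    ::::::        =****************
##############.       .::::::.    ::::::.        ****************
#############+        .::::::     ::::::.        +######*********
#############:        :::::::     :::::::        .########*******
############*         :::::::     :::::::         *##############
############=         :::::::     :::::::         -##############
############.         ...:::-     ---:...          ##############
##########-.               .-     -.               .-############
#########:                                           .###########
####*+-:                                               :-+**#####
..                                                           ..::
```

```bash
python3 -m creep '[{"slide":[0,0,-3],"angular":[0,0,0],"claw":-1},{"slide":[0,0,-3],"angular":[0,0,0],"claw":-1},{"slide":[0,0,0],"angular":[0,0,0],"claw":-1},{"slide":[0,0,0],"angular":[0,0,0],"claw":-1},{"slide":[0,0,0],"angular":[0,0,0],"claw":-1}]' | grep -E "pos|^force"
python3 - <<'E'
from h import *
s=manip.sense();P=s["tcp_pos"]
for n in("scene","side"):
    im=viewer.snapshot(n);cv2.imwrite(f"pics/{n}5.png",im);C=camT(n)
    print(n,"tcp",proj(C,P).round(1).tolist(),"+20mm",proj(C,P+[0,0,.02]).round(1).tolist())
    u,v=proj(C,P)[0].astype(int)
    for y in range(v-30,v+14,2): print(y,' '.join(f"{a:3d}" for a in im[y,u-20:u+21:2].max(1)))
E
```

```text
tcp_pos: [0.5581, 0.1063, 0.0914]
force: [0.3, -0.2, -0.4]
scene tcp [[336.7, 211.2]] +20mm [[337.7, 205.0]]
181 188 184 183 181 180 179  76  34  34  29  31  29  33  32  35  30  28  43 168 182  85
183 185 184 184 181 178 179 168  60  44  32  32  29  30  32  36  31  30  89 180 175  84
185 182 185 184 183 180 182 181 176 164  46  31  32  31  29  40  35  33 126 160  73  35
187 179 180 180 181 182 180 181 178 170  53  32  30  30  31  35  29  28  30  32  32  33
189 179 176 180 181 180 179 181 180 178 106  51  36  34  33  36  31  32  33  32  32  42
191 183 178 180 180 179 179 182 181 178  85 104  48  39  33  30  31  32  31  32 100 158
193 189 184 182 180 179 180 182 183 178  73 102  85  98  33  30  33  35  68 153 165 165
195 193 189 187 185 182 180 175 174 170  63 103 104  87  32  30  76 161 165 169 169 165
197 186 189 192 187 183 179 174 170 167  68  88 106  74  34  31 106 165 165 165 168 171
199 180 181 186 184 181 181 178 171 171 140  65 106  59  36  39 126 161 162 165 166 165
201 175 174 176 177 177 179 180 175 172 142  58 112  60  47 105 159 159 159 162 164 167
203 177 179 176 174 174
[... 2229 characters left out ...]
 124 119 118 119 125 123 128 129 127 127 126 122 121 125 113  82  81  86  80  80  70
239 117 115 119 121 120 126 124 127 126 128 128 131 123 113  91  87  90  89  79  74 133
241 127 123 116 123 128 126 119 121 126 130 123 128 128  77  78  84  83  85  67 130 121
243 206 197 157 136 116 116 124 128 127 127 129 128 126 110  82  81  83  79 108 120 128
245 195 190 191 195 195 165 141 119 121 124 125 126 123 119  90  76  76  81 121 122 125
247 193 188 194 192 194 192 196 186 154 122 118 124 123 123 128 129 100 109 123 125 121
249 196 193 189 194 196 189 192 194 195 202 178 150 120 115 129 131 124 134 132 126 133
251 194 193 196 187 192 195 192 196 191 190 196 193 199 175 154 122 117 121 125 128 127
```

The shut fingertips appear about 28 mm above the reported TCP in both fixed cameras: (339,202) against the projected (337,211), and (297,230) against (296,239). So the fingers closed above the bar, and I need to go about 27 mm lower. I'll do that with force checks.

```bash
python3 -m creep '[{"slide":[0,0,0],"angular":[0,0,0],"claw":0},{"slide":[0,0,0],"angular":[0,0,0],"claw":0},{"slide":[0,0,0],"angular":[0,0,0],"claw":0},{"slide":[0,0,0],"angular":[0,0,0],"claw":0},{"slide":[0,0,3],"angular":[0,0,0],"claw":0},{"slide":[0,0,3],"angular":[0,0,0],"claw":0},{"slide":[0,0,2.5],"angular":[0,0,0],"claw":0},{"slide":[0,0,0],"angular":[0,0,0],"claw":0},{"slide":[0,0,0],"angular":[0,0,0],"claw":0}]' | grep -E "pos|^force"
python3 -m creep '[{"slide":[0,0,0.5],"angular":[0,0,0],"claw":0},{"slide":[0,0,0.5],"angular":[0,0,0],"claw":0},{"slide":[0,0,0],"angular":[0,0,0],"claw":0}]' | grep -E "pos|^force"
python3 -m creep '[{"slide":[0,0,0.4],"angular":[0,0,0],"claw":0},{"slide":[0,0,0.4],"angular":[0,0,0],"claw":0},{"slide":[0,0,0],"angular":[0,0,0],"claw":0}]' | grep -E "pos|^force"
python3 -m creep '[{"slide":[0,0,0.2],"angular":[0,0,0],"claw":0},{"slide":[0,0,0],"angular":[0,0,0],"claw":0}]' | grep -E "pos|^force"
```

```text
tcp_pos: [0.5572, 0.1063, 0.0053]
force: [0.7, -0.6, -0.1]
tcp_pos: [0.559, 0.1063, -0.003]
force: [-1.0, -0.2, -0.5]
tcp_pos: [0.5582, 0.1063, -0.0118]
force: [0.2, 0.0, -0.8]
tcp_pos: [0.5582, 0.1063, -0.0138]
force: [0.4, 0.2, -0.1]
```

```bash
python3 -m creep '[{"slide":[0,0,0],"angular":[0,0,0],"claw":-0.5},{"slide":[0,0,0],"angular":[0,0,0],"claw":-0.5},{"slide":[0,0,0],"angular":[0,0,0],"claw":-1},{"slide":[0,0,0],"angular":[0,0,0],"claw":-1},{"slide":[0,0,0],"angular":[0,0,0],"claw":-1},{"slide":[0,0,0],"angular":[0,0,0],"claw":-1}]' 60 >/dev/null; python3 st.py
```

```text
t 22.23 p [ 0.5586  0.1063 -0.0132] q [-0.01  0.77  1.72 -0.    0.65 -1.58] 
x [-1.     0.001 -0.001] y [ 0.001  1.    -0.   ] z [ 0.001 -0.    -1.   ] F [-0.9  0.   2.4] gap 0.149 gf 61.4
```

The bar is gripped (gap 0.149, 61 N). I'll lift it, carry it over the box and turn it to the box's yaw.

```bash
python3 -m creep '[{"slide":[0,0,-1],"angular":[0,0,0],"claw":-1},{"slide":[0,0,-2],"angular":[0,0,0],"claw":-1},{"slide":[0,0,-3],"angular":[0,0,0],"claw":-1},{"slide":[0,0,-3],"angular":[0,0,0],"claw":-1},{"slide":[0,0,-3],"angular":[0,0,0],"claw":-1},{"slide":[0,0,-2],"angular":[0,0,0],"claw":-1},{"slide":[0,0,0],"angular":[0,0,0],"claw":-1}]'>/dev/null; python3 st.py
python3 -m creep '[{"slide":[0.2,-3.8,0],"angular":[0,0,0],"claw":-1},{"slide":[0.2,-3.8,0],"angular":[0,0,0],"claw":-1},{"slide":[0.2,-3.8,0],"angular":[0,0,0],"claw":-1},{"slide":[0.2,-3.8,0],"angular":[0,0,0],"claw":-1},{"slide":[0.2,-3.8,0],"angular":[0,0,0],"claw":-1},{"slide":[0.2,-3.8,0],"angular":[0,0,0],"claw":-1},{"slide":[0.2,-3.8,0],"angular":[0,0,0],"claw":-1},{"slide":[0.2,-3.8,0],"angular":[0,0,0],"claw":-1},{"slide":[0.2,-3.8,0],"angular":[0,0,0],"claw":-1},{"slide":[0.2,-3.8,0],"angular":[0,0,0],"claw":-1}]'>/dev/null
python3 -m creep '[{"slide":[0,0,0],"angular":[0,0,0.124],"claw":-1},{"slide":[0,0,0],"angular":[0,0,0.124],"claw":-1},{"slide":[0,0,0],"angular":[0,0,0.124],"claw":-1},{"slide":[0,0,0],"angular":[0,0,0.124],"claw":-1},{"slide":[0,0,0],"angular":[0,0,0.124],"claw":-1},{"slide":[0,0,0],"angular":[0,0,0.124],"claw":-1},{"slide":[0,0,0],"angular":[0,0,0.124],"claw":-1},{"slide":[0,0,0],"angular":[0,0,0.124],"claw":-1},{"slide":[0,0,0],"angular":[0,0,0.124],"claw":-1},{"slide":[0,0,0],"angular":[0,0,0.124],"claw":-1}]'>/dev/null
python3 -m creep '[{"slide":[0,0,0],"angular":[0,0,0.124],"claw":-1},{"slide":[0,0,0],"angular":[0,0,0.121],"claw":-1},{"slide":[0,0,0],"angular":[0,0,0],"claw":-1},{"slide":[0,0,0],"angular":[0,0,0],"claw":-1},{"slide":[0,0,0],"angular":[0,0,0],"claw":-1},{"slide":[0,0,0],"angular":[0,0,0],"claw":-1}]'>/dev/null; python3 st.py
```

```text
t 22.82 p [0.5616 0.1064 0.1314] q [-0.01  0.54  1.64  0.    0.95 -1.58] 
x [-1.     0.001 -0.01 ] y [0.001 1.    0.   ] z [ 0.01  0.   -1.  ] F [ 0.2 -0.1 -0.8] gap 0.146 gf 60.9
t 24.98 p [ 0.5379 -0.2735  0.126 ] q [-0.66  0.59  1.56  0.    1.   -0.74] 
x [-0.087  0.996  0.001] y [ 0.996  0.087 -0.001] z [-0.001  0.001 -1.   ] F [-0.5 -0.8 -0.6] gap 0.145 gf 60.8
```

```bash
python3 -m creep '[{"slide":[0,0,2],"angular":[0,0,0],"claw":-1},{"slide":[0,0,2],"angular":[0,0,0],"claw":-1},{"slide":[0,0,1],"angular":[0,0,0],"claw":-1},{"slide":[0,0,0],"angular":[0,0,0],"claw":-1},{"slide":[0,0,0],"angular":[0,0,0],"claw":-1},{"slide":[0,0,0],"angular":[0,0,0],"claw":-1}]'>/dev/null; python3 st.py
cat > meas.py <<'E'
from h import *
s=manip.sense();P=s["tcp_pos"];M=R.from_quat(s["tool_rot"]);zt=P[2]+.0133+.006
obs=[]
m=np.array([[-.08,-.055,0],[.08,-.055,0],[.08,.055,0],[-.08,.055,0]]) # tool x = long axis, tool y = short
for n in("scene","side"):
    im=viewer.snapshot(n);cv2.imwrite(f"pics/{n}6.png",im);C=camT(n)
    pr=proj(C,M.apply(m)*[1,1,0]+[P[0],P[1],zt])
    g=im.max(2); k=np.zeros_like(g); cv2.fillConvexPoly(k,pr.astype(np.int32),255)
    med=np.median(g[k>0]); 
    print(n,"pred",pr.round(1).tolist(),"median",med)
    # edge refine: sample across each side, find strongest gradient, fit lines, intersect
    lines=[]
    for i in range(4):
        a,b=pr[i],pr[(i+1)%4];t=(b-a)/np.linalg.norm(b-a);nn=np.array([t[1],-t[0]])
        c=pr.mean(0)
        if (c-a)@nn>0: nn=-nn
        pts=[]
        for f in np.linspace(.1,.9,25):
            q=a+f*(b-a);o=np.arange(-5,5.01,.25);xy=(q+o[:,None]*nn).astype(np.float32)
            v=cv2.remap(cv2.GaussianBlur(g,(0,0),.7).astype(np.float32),xy[:,0].reshape(1,-1),xy[:,1].reshape(1,-1),cv2.INTER_LINEAR)[0]
            d=np.gradient(v);j=d.argmin(); 
            if -d[j]>3: pts.append(xy[j])
        pts=np.array(pts);off=(pts-a)@nn;ok=abs(off-np.median(off))<1.2
        print(" side",i,len(pts),ok.sum(),"median off px",round(float(np.median(off)),2))
        l=cv2.fitLine(pts[ok],cv2.DIST_HUBER,0,.01,.01).ravel();lines.append(l)
    cs=[]
    for i in range(4):
        p,q=lines[i-1],lines[i];A=np.c_[p[:2],-q[:2]];u=np.linalg.solve(A,q[2:]-p[2:]);cs.append(p[2:]+u[0]*p[:2])
    obs.append((C,m,np.array(cs))); print(" corners",np.round(cs,1).tolist())
f=lambda x,p:R.from_euler('z',x[2]).apply(p)*[1,1,0]+[x[0],x[1],x[3]]
mm=m*[1,-1,1]
obs=[(C,mm,u) for C,_,u in obs]
x,r=solve(f,[P[0],P[1],1.65,zt],obs);print("cover",x.round(4),"tcp",P.round(4),r)
E
python3 meas.py
```

```text
t 25.48 p [ 0.5387 -0.2742  0.0772] q [-0.66  0.66  1.59  0.    0.89 -0.74] 
x [-0.085  0.996 -0.001] y [0.996 0.085 0.001] z [ 0.001 -0.001 -1.   ] F [-0.1  0.2 -0.6] gap 0.147 gf 60.8
scene pred [[236.8, 127.5], [274.8, 146.6], [248.6, 162.3], [210.3, 141.2]] median 202.0
 side 0 24 17 median off px 0.5
 side 1 25 23 median off px 0.75
 side 2 25 25 median off px -0.25
 side 3 25 23 median off px -0.25
 corners [[237.89999389648438, 127.5], [275.3999938964844, 146.3000030517578], [250.3000030517578, 163.39999389648438], [210.89999389648438, 141.0]]
side pred [[381.7, 151.7], [370.2, 179.7], [331.2, 171.1], [345.8, 144.4]] median 166.0
 side 0 25 25 median off px -0.0
 side 1 25 24 median off px 1.75
 side 2 22 22 median off px 0.25
 side 3 24 18 median off px 0.25
 corners [[381.70001220703125, 151.3000030517578], [369.6000061035156, 181.39999389648438], [330.0, 172.6999969482422], [345.3999938964844, 144.6999969482422]]
cover [ 0.5388 -0.2691  1.6567  0.0976] tcp [ 0.5387 -0.2742  0.0772] [[-0.1, 0.3], [0.7, 0.6], [-0.5, -0.7], [0.4, 0.5], [-0.4, 0.8], [0.1, -1.0], [0.6, -1.0], [-0.1, 0.1]]
```

The cover's far edges match the prediction to about 0.5 px, so it sits centred over the box to about 1 mm. I'll lower it gently and watch the force.

```bash
python3 -m creep '[{"slide":[0,0,0.8],"angular":[0,0,0],"claw":-1},{"slide":[0,0,0.8],"angular":[0,0,0],"claw":-1},{"slide":[0,0,0],"angular":[0,0,0],"claw":-1}]'| grep -E "pos|^force"
python3 -m creep '[{"slide":[0,0,0.3],"angular":[0,0,0],"claw":-1},{"slide":[0,0,0],"angular":[0,0,0],"claw":-1}]'| grep -E "pos|^force"
python3 -m creep '[{"slide":[0,0,0.3],"angular":[0,0,0],"claw":-1},{"slide":[0,0,0],"angular":[0,0,0],"claw":-1}]'| grep -E "pos|^force"
python3 -m creep '[{"slide":[0,0,0.2],"angular":[0,0,0],"claw":-1},{"slide":[0,0,0],"angular":[0,0,0],"claw":-1}]'| grep -E "pos|^force"; python3 st.py
```

```text
tcp_pos: [0.537, -0.2729, 0.0589]
force: [-0.0, 0.5, -1.6]
tcp_pos: [0.5378, -0.2734, 0.0576]
force: [-2.2, 1.0, 3.9]
tcp_pos: [0.5379, -0.2735, 0.0572]
force: [-4.9, 3.8, 16.5]
tcp_pos: [0.538, -0.2736, 0.0569]
force: [-6.4, 4.9, 25.7]
t 26.33 p [ 0.538  -0.2736  0.0569] q [-0.66  0.69  1.6  -0.    0.85 -0.74] 
x [-0.085  0.996 -0.001] y [0.996 0.085 0.   ] z [ 0.    -0.001 -1.   ] F [-6.4  4.9 25.7] gap 0.146 gf 64.5
```

```bash
python3 -m creep '[{"slide":[0,0,-0.5],"angular":[0,0,0],"claw":-1},{"slide":[0,0,-0.4],"angular":[0,0,0],"claw":-1},{"slide":[0,0,0],"angular":[0,0,0],"claw":-1},{"slide":[0,0,0],"angular":[0,0,0],"claw":-1}]'| grep -E "pos|^force"
cat > ed.py <<'E'
from h import *
m=np.array([[-.08,-.055,0],[.08,-.055,0],[.08,.055,0],[-.08,.055,0]])*[1,-1,1]
FAR={"scene":(0,3),"side":(2,3)}
def edges(im,pr,sides,w):
    g=cv2.GaussianBlur(im,(0,0),.7).max(2).astype(np.float32);out=[]
    for i in sides:
        a,b=pr[i],pr[(i+1)%4];t=(b-a)/np.linalg.norm(b-a);nn=np.array([t[1],-t[0]])
        if (pr.mean(0)-a)@nn>0: nn=-nn
        P=[]
        for f in np.linspace(.08,.92,30):
            o=np.arange(-w,w+.01,.2);xy=(a+f*(b-a)+o[:,None]*nn).astype(np.float32)
            d=np.gradient(cv2.remap(g,xy[None,:,0],xy[None,:,1],cv2.INTER_LINEAR)[0]);j=d.argmin()
            if 0<j<len(o)-1:
                den=d[j-1]-2*d[j]+d[j+1];P.append((o[j]+.2*.5*(d[j-1]-d[j+1])/den if den else o[j],-d[j]))
        P=np.array(P);md=np.median(P[:,0]);ok=abs(P[:,0]-md)<.8
        out.append((i,P[ok,0].mean(),ok.sum(),P[ok,1].mean()))
    return out
def fit(ims,x,z,w=4):
    x=np.array(x,float)
    f=lambda x:{n:proj(camT(n),R.from_euler('z',x[2]).apply(m)*[1,1,0]+[x[0],x[1],z]) for n in FAR}
    for it in range(4):
        pr=f(x);E={n:edges(ims[n],pr[n],FAR[n],w) for n in FAR}
        def res(dx):
            q=f(x+np.r_[dx,0]);r=[]
            for n in FAR:
                for i,o,c,_ in E[n]:
                    a,b=pr[n][i],pr[n][(i+1)%4];t=(b-a)/np.linalg.norm(b-a);nn=np.array([t[1],-t[0]])
                    if (pr[n].mean(0)-a)@nn>0: nn=-nn
                    r.append(((q[n][i]+q[n][(i+1)%4])/2-(a+b)/2)@nn-o)
            return np.array(r)
        s=least_squares(res,[0,0],x_scale=.01);x[:2]+=s.x
    print(x.round(4),"res px",s.fun.round(2),{n:[(int(e[0]),int(e[2]),round(float(e[3]),1)) for e in E[n]] for n in E});return x
E
python3 - <<'E'
from ed import *
b=fit({n:cv2.imread(f"pics/{n}0.png") for n in FAR},[.5391,-.2744,np.pi/2+.0864],.055)
s=manip.sense();P=s["tcp_pos"]
ims={n:viewer.snapshot(n) for n in FAR}
for n in ims: cv2.imwrite(f"pics/{n}7.png",ims[n])
for dz in (.0193,.0153):
    c=fit(ims,[P[0],P[1],np.pi/2+.085],P[2]+dz); print("delta box-cover mm",((b-c)[:2]*1000).round(1),P.round(4))
E
```

```text
tcp_pos: [0.5382, -0.2738, 0.0612]
force: [0.1, -0.2, -2.5]
[ 0.5409 -0.2812  1.6572] res px [-1.    0.21 -0.68 -0.25] {'scene': [(0, 28, 2.8), (3, 22, 2.7)], 'side': [(2, 21, 4.0), (3, 25, 2.6)]}
[ 0.5376 -0.2733  1.6558] res px [-0.21  0.08 -0.14 -0.1 ] {'scene': [(0, 20, 8.4), (3, 13, 4.4)], 'side': [(2, 27, 3.9), (3, 17, 6.1)]}
delta box-cover mm [ 3.3 -7.9] [ 0.5382 -0.2738  0.0612]
[ 0.5375 -0.2796  1.6558] res px [-1.14  0.25 -0.76 -0.31] {'scene': [(0, 20, 8.5), (3, 14, 4.0)], 'side': [(2, 27, 3.8), (3, 18, 6.2)]}
delta box-cover mm [ 3.3 -1.6] [ 0.5382 -0.2738  0.0612]
```

```bash
python3 -m creep '[{"slide":[-0.17,0.28,0],"angular":[0,0,0],"claw":-1},{"slide":[0,0,0],"angular":[0,0,0],"claw":-1},{"slide":[0,0,0.2],"angular":[0,0,0],"claw":-1},{"slide":[0,0,0.2],"angular":[0,0,0],"claw":-1},{"slide":[0,0,0],"angular":[0,0,0],"claw":-1}]'| grep -E "pos|^force"
python3 -m creep '[{"slide":[0,0,0.2],"angular":[0,0,0],"claw":-1},{"slide":[0,0,0],"angular":[0,0,0],"claw":-1}]'| grep -E "pos|^force"
python3 -m creep '[{"slide":[0,0,0.2],"angular":[0,0,0],"claw":-1},{"slide":[0,0,0],"angular":[0,0,0],"claw":-1}]'| grep -E "pos|^force"
python3 -c "
from h import *
s=st();print(s['ft_torque'].round(2))"
```

```text
tcp_pos: [0.5409, -0.2752, 0.0568]
force: [-0.4, -0.2, -1.4]
tcp_pos: [0.5412, -0.2754, 0.0552]
force: [-0.1, -1.9, -1.3]
tcp_pos: [0.5414, -0.2758, 0.0535]
force: [0.3, -1.1, -0.6]
t 27.52 p [ 0.5414 -0.2758  0.0535] q [-0.65  0.7   1.59 -0.    0.85 -0.74] 
x [-0.085  0.996 -0.001] y [0.996 0.085 0.001] z [ 0.001 -0.001 -1.   ] F [ 0.3 -1.1 -0.6] gap 0.142 gf 60.9
[-0.32 -0.12  0.04]
```

The pins have entered the holes. I'll carry on down.

```bash
python3 -m creep '[{"slide":[-0.03,0,0.2],"angular":[0,0,0],"claw":-1},{"slide":[0,0,0.2],"angular":[0,0,0],"claw":-1},{"slide":[0,0,0],"angular":[0,0,0],"claw":-1}]'| grep -E "pos|^force"
python3 -m creep '[{"slide":[0,0,0.2],"angular":[0,0,0],"claw":-1},{"slide":[0,0,0],"angular":[0,0,0],"claw":-1}]'| grep -E "pos|^force"
python3 -m creep '[{"slide":[0,0,0.2],"angular":[0,0,0],"claw":-1},{"slide":[0,0,0],"angular":[0,0,0],"claw":-1}]'| grep -E "pos|^force"; python3 st.py
```

```text
tcp_pos: [0.5415, -0.2767, 0.0494]
force: [-0.4, -4.2, -0.9]
tcp_pos: [0.5415, -0.2769, 0.0475]
force: [-0.3, -4.6, -0.6]
tcp_pos: [0.5415, -0.2769, 0.0456]
force: [-0.1, -5.0, -0.9]
t 28.1 p [ 0.5415 -0.2769  0.0456] q [-0.66  0.71  1.6  -0.    0.83 -0.74] 
x [-0.085  0.996 -0.002] y [0.996 0.085 0.001] z [ 0.001 -0.002 -1.   ] F [-0.1 -5.  -0.9] gap 0.144 gf 61.1
```

```bash
python3 -m creep '[{"slide":[-0.07,0,0.1],"angular":[0,0,0],"claw":-1},{"slide":[0,0,0.1],"angular":[0,0,0],"claw":-1},{"slide":[0,0,0],"angular":[0,0,0],"claw":-1}]'| grep -E "pos|^force"
python3 -m creep '[{"slide":[0,0,0.15],"angular":[0,0,0],"claw":-1},{"slide":[0,0,0],"angular":[0,0,0],"claw":-1}]'| grep -E "pos|^force"
python3 -m creep '[{"slide":[0,0,0.1],"angular":[0,0,0],"claw":-1},{"slide":[0,0,0],"angular":[0,0,0],"claw":-1}]'| grep -E "pos|^force"
```

```text
tcp_pos: [0.5414, -0.277, 0.0435]
force: [-0.1, -4.3, 0.3]
tcp_pos: [0.5414, -0.277, 0.042]
force: [-1.0, -5.4, 0.6]
tcp_pos: [0.5414, -0.277, 0.0418]
force: [-2.3, -6.3, 4.9]
```

The cover reaches the rim at the expected height. I'll press lightly, release and retreat.

```bash
python3 -m creep '[{"slide":[0,0,0.1],"angular":[0,0,0],"claw":-1},{"slide":[0,0,0],"angular":[0,0,0],"claw":-1}]'| grep -E "pos|^force"
python3 -m creep '[{"slide":[0,0,0],"angular":[0,0,0],"claw":-0.2},{"slide":[0,0,0],"angular":[0,0,0],"claw":-0.2},{"slide":[0,0,0],"angular":[0,0,0],"claw":-0.2},{"slide":[0,0,0],"angular":[0,0,0],"claw":-0.2},{"slide":[0,0,0],"angular":[0,0,0],"claw":0},{"slide":[0,0,0],"angular":[0,0,0],"claw":0}]'| grep -E "pos|^force|gap"
python3 -m creep '[{"slide":[0,0,-1],"angular":[0,0,0],"claw":0},{"slide":[0,0,-2],"angular":[0,0,0],"claw":0},{"slide":[0,0,-3],"angular":[0,0,0],"claw":0},{"slide":[0,0,-3],"angular":[0,0,0],"claw":0},{"slide":[0,0,-3],"angular":[0,0,0],"claw":0},{"slide":[0,0,-3],"angular":[0,0,0],"claw":0},{"slide":[0,0,-3],"angular":[0,0,0],"claw":0},{"slide":[0,0,0],"angular":[0,0,0],"claw":0},{"slide":[0,0,0],"angular":[0,0,0],"claw":0}]'>/dev/null; python3 st.py
python3 - <<'E'
from ed import *
s=manip.sense();C=camT("wrist");w=viewer.snapshot("wrist");cv2.imwrite("pics/w8.png",w)
m4=np.array([[-.08,-.055],[.08,-.055],[.08,.055],[-.08,.055]])
def f(x,p): return R.from_euler('z',x[2]).apply(p)*[1,1,0]+[x[0],x[1],0]
x0=[.5414,-.277,np.pi/2+.086]; z=.061
P3=np.c_[m4[:,0],-m4[:,1],np.zeros(4)]
pr=proj(C,R.from_euler('z',x0[2]).apply(P3)+[x0[0],x0[1],z])
print(pr.round(1).tolist()); print([(int(i),round(float(o),2),int(c),round(float(g),1)) for i,o,c,g in edges(w,pr,(0,1,2,3),6)])
ims={n:viewer.snapshot(n) for n in FAR}
for n in ims:
    cv2.imwrite(f"pics/{n}8.png",ims[n])
    pr=proj(camT(n),R.from_euler('z',x0[2]).apply(P3)+[x0[0],x0[1],z]);print(n,[(int(i),round(float(o),2),int(c)) for i,o,c,g in edges(ims[n],pr,(0,1,2,3),4)])
E
```

```text
tcp_pos: [0.5414, -0.277, 0.0417]
force: [-2.8, -3.3, 10.9]
tcp_pos: [0.5409, -0.2756, 0.0395]
force: [1.0, -0.3, -0.3]
finger_gap: 0.5
t 30.1 p [ 0.5423 -0.2769  0.223 ] q [-0.66  0.48  1.45  0.    1.2  -0.74] 
x [-0.085  0.996 -0.004] y [0.996 0.085 0.004] z [ 0.005 -0.003 -1.   ] F [ 0.1  0.5 -0.2] gap 0.497 gf 0.0
[[225.5, 246.9], [216.1, 78.8], [343.5, 78.5], [335.5, 246.5]]
[(0, 1.71, 23, 6.2), (1, 1.03, 22, 3.3), (2, 2.3, 22, 6.4), (3, -0.3, 30, 9.1)]
scene [(0, 0.47, 30), (1, 0.45, 30), (2, -0.32, 30), (3, -0.12, 26)]
side [(0, 0.1, 30), (1, 0.23, 29), (2, -0.05, 30), (3, 0.06, 29)]
```

The edges match the seated height to within 0.5 px in both fixed cameras. The drop from pin-top contact to rim contact was 15.8 mm against 16 mm pins, so the cover is flush. I'm handing in.

```bash
python3 -c "
from station import ticket; print(ticket.sign_off())"
```

```text
the job is handed in; nothing more can be done
None
```

The cover is seated flush over the box's two pins and released, the rest of the scene was left untouched, and the job was handed in at about 30 s.

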